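Load the polarimeter tube magazine from the drying mat and check it with a straightedge

ROBOT

A 6-joint arm with a two-finger parallel gripper is mounted at the origin on a cart in front of the work surface, level with it; the furniture and walls round the work are solid. World frame = base frame: x ahead of the robot, y to its left, z up, the work surface at z = 0. Lengths are in mm, angles in rad, forces in N, time in s.
With the tool pointing down it reaches from about 325 to 900 mm from the base axis. Payload 6.1 kg.
Tool frame: the origin (TCP) lies between the finger pads; the fingertips stand 19 mm ahead of it and the grasp point (between the pads) is the TCP; z points along the fingers, y is the line along which they close (so a half turn about z gives the same grasp; the last joint's range is limited). The gripper opens to 85 mm and grips with 20 to 120 N. Pads are 22 mm wide; open, the fingers measure 114 mm over their backs; the gripper's body (76 mm by 85 mm) begins 54 mm behind the grasp point. The pads swing forward as they close: fully open they stand 13 mm farther back than shut.
Start: joints at [-0.126, 0.22, 1.526, -0, 1.395, -0.126], TCP at [624.993, -0.003, 250.3] pointing down, gripper open.
Joint ranges: [-2.98, 2.98], [-0.91, 2.08], [0.09, 2.57], [-1.24, 4.39], [0.2, 2.65], [-2.68, 2.68]. Speed limits (rad/s): [2.57, 2.57, 3.01, 3.14, 3.14, 3.14].

INTERFACE

Orientations are given as a rotation vector (axis times angle).
In Python, from rig import sense, read_camera, camera_model, sign_off gives the robot as it stands.
- The arm moves only by the shell command python3 -m creep 'ROWS' [FORCE]. ROWS is JSON, one flat list of numbers, 7 for each row, row after row: the shift along the world's x, y, z in m, then the turn, a rotation vector about the world's x, y, z in units of 6 degrees (1.0 is 6 degrees), then the gripper's target within -1 to 1 (fully open at 1, half-way at 0, shut at -1). In form: [tx, ty, tz, rx, ry, rz, hand, tx, ty, tz, rx, ry, rz, hand, ...]. A call has 1 to 12 rows; each row is the pose to reach, as a shift and turn from the pose commanded when the call began; what a row does not reach only later rows make up. A row lasts 1/12 s, in which the tool goes at most 41.7 mm and 7.16 degrees, less where a joint would pass 70% of its speed; a pose out of reach is approached as far as the arm can. A call with a gripper value outside its range is refused whole. The fingers move at their own pace and stop on an object; FORCE is the grip in N (left out, the last holds). Time passes only in rows, so rows that repeat a pose let the fingers close. It gives the time, the measured TCP pose, the force, the opening and the grip force at its end, in the units of the state.
- sense(): the state, without advancing time (a new reading comes with each control period).
- read_camera(name): name is "scene" or "side" or "wrist"; returns (picture, depth): 384x512x3 uint8, red, green, blue; 384x512 float32, mm along the optical axis (not along the pixel's ray), 0 where there is no reading.
- camera_model(name): a dict with "fx", "fy", "cx", "cy" (pixels), "cam_to_world" (4x4, takes a point from camera to world coordinates). Camera axes: x right, y up, looking along -z (the intrinsics and any distortion apply to the point x, -y, -z); pixel columns grow to the right and rows downward; lengths in mm; the calibration is good to about 2 mm. A picture is of the moment at which its call begins: read the wrist's pose just before it. camera_model takes no time and is no camera call; for the wrist camera it gives the pose at the moment of the call.
- sign_off(): hands the job in; it is judged then, once.
The state is a dict: "clock": time; "joint_positions": joint angles; "qd": joint speeds; "joint_efforts": joint torques, N m; "eef_pos": TCP position; "orientation": TCP orientation; "wrist_force": force on the tool from outside, world axes, zero at the start; "wrist_torque": the same for the moment, N m; "finger_gap": finger opening in mm; "finger_force": force on a finger pad.
Only numpy, scipy, OpenCV 4.12 (cv2) and the standard library are available. Lean on these libraries where they do the work, as an engineer would, in place of code of your own. Each camera call takes 0.05 s, during which the arm holds its last target. There are 200 camera calls.

TASK

Clear the drying mat and get the polarimeter's tube magazine ready for the next run: lay every glass tube from the mat in a V-groove of its own and push it along until it is fully home against the back stop, and sort the rest of the washing-up, teaspoons into the white tray and pens into the grey tray. When all the tubes are home, set the straightedge centred and flush against the magazine's front face, to show that no tube stands proud, and leave it standing there. Leave the petri dish, the sample cup and the dropper bottle where they are.

Things in the scene. Friction and masses are not known exactly. Their poses are not given: they have to be found in the camera images.
- tube_1: polarimeter sample tube, a straight glass tube with a steel ferrule at each end, 98 mm long, 24 mm in diameter over its whole length (ferrules 18 mm long); 70 g. It lies on the drying mat at the start. Origin: the middle of its axis; x runs along the tube (both ends are alike). May be absent.
- tube_2: polarimeter sample tube, a straight glass tube with a steel ferrule at each end, 98 mm long, 24 mm in diameter over its whole length (ferrules 18 mm long); 70 g. It lies on the drying mat at the start. Origin: the middle of its axis; x runs along the tube (both ends are alike). May be absent.
- tube_3: polarimeter sample tube, a straight glass tube with a steel ferrule at each end, 98 mm long, 24 mm in diameter over its whole length (ferrules 18 mm long); 70 g. It lies on the drying mat at the start. Origin: the middle of its axis; x runs along the tube (both ends are alike). May be absent.
- spoon_1: steel teaspoon, about 130 mm long, 28 mm wide at the bowl, 11 mm high, lying on the mat. To the gripper it is one solid, at its middle 20 mm wide, widest 4.5 mm above its underside. Origin: centre of its underside; x runs along the spoon. May be absent.
- spoon_2: steel teaspoon, about 130 mm long, 28 mm wide at the bowl, 11 mm high, lying on the mat. To the gripper it is one solid, at its middle 20 mm wide, widest 4.5 mm above its underside. Origin: centre of its underside; x runs along the spoon. May be absent.
- pen_a: black ballpoint pen, 145 mm long, 12 mm wide, 9 mm thick, lying on the mat. Origin: centre of its underside; y runs along the pen. May be absent.
- pen_b: black ballpoint pen, 145 mm long, 12 mm wide, 9 mm thick, lying on the mat. Origin: centre of its underside; y runs along the pen. May be absent.
- mat: blue ribbed drying mat, 290 (x) by 330 (y) by 3 mm, fixed on the bench; all tubes, spoons and pens start on it. Origin: centre of its underside.
- magazine: fixed aluminium block, 172 mm wide (y), with three 90 degree V-grooves along x, open at the front, and a black back stop plate across their far ends. Grooves x = -50 to +50 mm, at y = +56, 0, -56 mm, 21 mm wide, 10.5 deep; lands between them 22.5 mm above the bench. Front face (from the bench up) at x = -50 mm; stop's face at x = +50 mm, its top 46 mm high. Origin: centre of the block's underside.
- groove_1 (a point): where the centre of a tube lies when it is home in the left (+y) groove seen from the robot (resting on both flanks, far end against the back stop, near end then 2 mm behind the front face); 29 mm above the bench; x points along the groove to the back stop.
- groove_2 (a point): where the centre of a tube lies when it is home in the middle groove seen from the robot (resting on both flanks, far end against the back stop, near end then 2 mm behind the front face); 29 mm above the bench; x points along the groove to the back stop.
- groove_3 (a point): where the centre of a tube lies when it is home in the right (-y) groove seen from the robot (resting on both flanks, far end against the back stop, near end then 2 mm behind the front face); 29 mm above the bench; x points along the groove to the back stop.
- magazine_front (a point): middle of the lower edge of the magazine's front face, at bench height; x points into the block, square to the face, y along the face.
- straightedge: aluminium angle straightedge standing on its flange, 180 mm long (y), 220 g. Flange 6 mm thick, x = -14 to +36 mm; upright fin 36 mm high, x = +28 to +36 mm, its outer side (x = +36 mm) is the true face to lay against the magazine; black grip block on the flange 20 (x) by 22 (y) mm, from 6 to 40 mm high. Origin: underside, below the grip's centre.
- straightedge_face (a point): middle of the lower edge of the straightedge's true face; x points out of the face.
- cutlery_tray: white plastic tray for teaspoons, fixed on the bench, 190 (x) by 104 (y) mm outside with 4 mm walls and floor, rim 24 mm high. Origin: centre of its underside.
- pen_tray: grey plastic tray for pens, fixed on the bench, of the same size as the white one. Origin: centre of its underside.
- petri_dish: petri dish standing behind the mat, 90 mm wide, 15 mm high; origin: centre of its underside. Leave it.
- sample_cup: white sample cup standing behind the mat, 52 mm wide, 36 mm high; origin: centre of its underside. Leave it.
- dropper_bottle: brown dropper bottle behind the mat on the right, 33 mm wide, 102 mm high; origin: centre of its underside. Leave it.

How it is judged (in metres and radians):
On the way, in this order (a step that is already met when the one before it is completed fails the run):
1. every tube lies in a V-groove, fully home against the back stop (((x of tube_1 in the frame of groove_1 above -0.002 m and distance between tube_1 and groove_1 below 0.003 m and angle between the x axis of tube_1 and the x axis of groove_1, either way round below 0.05 rad) or (x of tube_1 in the frame of groove_2 above -0.002 m and distance between tube_1 and groove_2 below 0.003 m and angle between the x axis of tube_1 and the x axis of groove_2, either way round below 0.05 rad) or (x of tube_1 in the frame of groove_3 above -0.002 m and distance between tube_1 and groove_3 below 0.003 m and angle between the x axis of tube_1 and the x axis of groove_3, either way round below 0.05 rad)) and ((x of tube_2 in the frame of groove_1 above -0.002 m and distance between tube_2 and groove_1 below 0.003 m and angle between the x axis of tube_2 and the x axis of groove_1, either way round below 0.05 rad) or (x of tube_2 in the frame of groove_2 above -0.002 m and distance between tube_2 and groove_2 below 0.003 m and angle between the x axis of tube_2 and the x axis of groove_2, either way round below 0.05 rad) or (x of tube_2 in the frame of groove_3 above -0.002 m and distance between tube_2 and groove_3 below 0.003 m and angle between the x axis of tube_2 and the x axis of groove_3, either way round below 0.05 rad)) and ((x of tube_3 in the frame of groove_1 above -0.002 m and distance between tube_3 and groove_1 below 0.003 m and angle between the x axis of tube_3 and the x axis of groove_1, either way round below 0.05 rad) or (x of tube_3 in the frame of groove_2 above -0.002 m and distance between tube_3 and groove_2 below 0.003 m and angle between the x axis of tube_3 and the x axis of groove_2, either way round below 0.05 rad) or (x of tube_3 in the frame of groove_3 above -0.002 m and distance between tube_3 and groove_3 below 0.003 m and angle between the x axis of tube_3 and the x axis of groove_3, either way round below 0.05 rad))), for 0.2 s.
2. the straightedge is flush against the front face of the magazine (x of straightedge_face in the frame of magazine_front between -0.002 and 0.002 m and y of straightedge_face in the frame of magazine_front between -0.025 and 0.025 m and z of straightedge_face in the frame of magazine_front below 0.004 m and angle between the x axis of straightedge and the x axis of magazine, either way round below 0.025 rad), for 0.2 s.
At the end, for the whole second after the job is handed in: Each tube in a groove: gap to the stop under 2 mm, centre within 3 mm of home, axis within 0.05 rad. Straightedge on the bench, face within 2 mm and 0.025 rad of the front face, centred within 25 mm. Spoons down in the white, pens in the grey tray (origin under 22 mm over its base). All at rest (all of step 1 and all of step 2 and x of spoon_1 in the frame of cutlery_tray between -0.05 and 0.05 m and y of spoon_1 in the frame of cutlery_tray between -0.045 and 0.045 m and z of each of spoon_1, spoon_2 in the frame of cutlery_tray below 0.022 m and x of spoon_2 in the frame of cutlery_tray between -0.05 and 0.05 m and y of spoon_2 in the frame of cutlery_tray between -0.045 and 0.045 m and x of pen_a in the frame of pen_tray between -0.05 and 0.05 m and y of pen_a in the frame of pen_tray between -0.045 and 0.045 m and z of each of pen_a, pen_b in the frame of pen_tray below 0.022 m and x of pen_b in the frame of pen_tray between -0.05 and 0.05 m and y of pen_b in the frame of pen_tray between -0.045 and 0.045 m and linear speed of each of tube_1, tube_2, tube_3, spoon_1, spoon_2, pen_a, pen_b, straightedge below 0.02 m/s); the robot touches nothing.
It fails at once if the petri dish is shifted by more than 40 mm (distance of petri_dish from where it was at the start of the episode above 0.04 m).
It fails at once if the sample cup is shifted by more than 40 mm (distance of sample_cup from where it was at the start of the episode above 0.04 m).
It fails at once if the dropper bottle is shifted by more than 40 mm (distance of dropper_bottle from where it was at the start of the episode above 0.04 m).
Of tube_1, tube_2, tube_3 only 2 to 3 are there at a start; the rules pass over those that are not, and their reading is None.
Of spoon_1, spoon_2, pen_a, pen_b only 3 to 4 are there at a start; the rules pass over those that are not, and their reading is None.
At some moment in a run one of straightedge may be knocked a few centimetres aside while the robot is not near it.
Once in a run the grip may slacken for a moment while it holds something.
It also fails if it takes over 210 s, if anything falls off the work surface, if the arm or the gripper's body presses on something with over 40 N, if the wrist force passes 120 N, or if a joint passes its speed limit or range.

## Working session

There is one attempt and no reset: what is moved stays moved. The work goes in short steps, Python scripts to look and compute and a shell command to move; the robot and the scene stay as the last step left them, time stands still between calls to the robot, and variables do not carry over. Pictures are saved under pics/ and viewed, at most 18 in all, crops included, and the job is handed in when it is done.

```bash
ls; mkdir -p pics
python3 - <<'E'
from rig import sense, read_camera, camera_model
import cv2,numpy as np
for n in("scene","side"):
    p,d=read_camera(n);cv2.imwrite(f"pics/{n}0.png",cv2.resize(p[:,:,::-1],(800,600),interpolation=cv2.INTER_CUBIC))
    np.savez(f"{n}0.npz",p=p,d=d); m=camera_model(n);print(n,{k:(np.round(v,3).tolist() if not isinstance(v,str) else v) for k,v in m.items()})
s=sense();print(s)
E
```

```text
pics
scene {'fx': 397.533, 'fy': 397.533, 'cx': 258.1, 'cy': 199.435, 'cam_to_world': [[-0.868, 0.28, -0.41, 29.562], [-0.496, -0.453, 0.741, 1047.9], [0.022, 0.847, 0.532, 807.908], [0.0, 0.0, 0.0, 1.0]]}
side {'fx': 476.128, 'fy': 476.128, 'cx': 258.368, 'cy': 188.225, 'cam_to_world': [[0.923, 0.232, -0.306, 84.572], [-0.384, 0.531, -0.755, -1269.097], [-0.013, 0.815, 0.579, 1046.391], [0.0, 0.0, 0.0, 1.0]]}
{'clock': 0.1, 'joint_positions': array([-1.26094530e-01,  2.21159341e-01,  1.52751051e+00, -8.70860646e-06,
        1.39474422e+00, -1.26080270e-01]), 'qd': array([ 0.00040012, -0.00146921,  0.0002747 ,  0.00233241,  0.00037329,
        0.00037003]), 'joint_efforts': array([ 6.93603797e-04, -4.98243856e+01, -3.90546799e+01, -2.32586735e-04,
        5.66593517e-03, -2.12633734e-05]), 'eef_pos': array([6.24468329e+02, 6.42683538e-02, 2.49293842e+02]), 'orientation': array([-2.22044095e+00, -2.22041270e+00,  1.76245954e-03]), 'wrist_force': array([ 0.50376462,  0.54262946, -0.4361099 ]), 'wrist_torque': array([-0.03052378, -0.00160604, -0.00547887]), 'finger_force': 0.0, 'finger_gap': 85.34442060000573}
```

View pics/scene0.png

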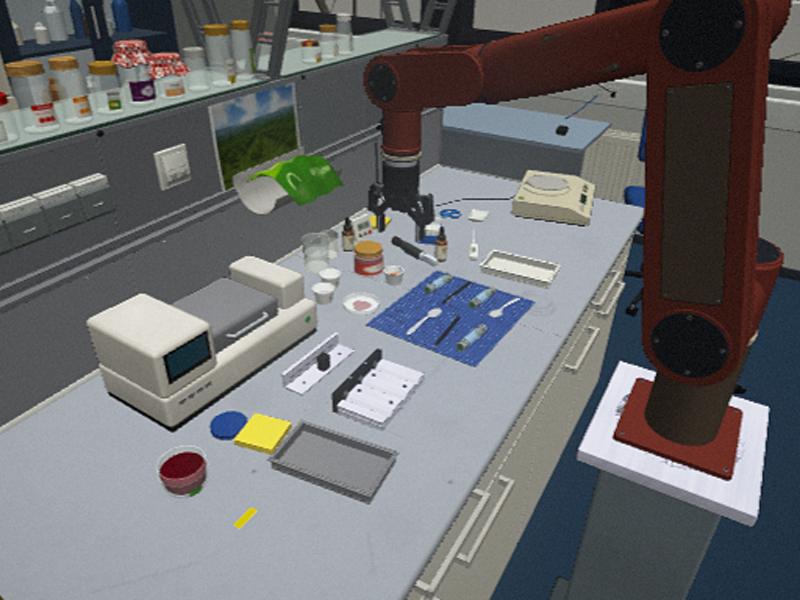

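View pics/side0.png

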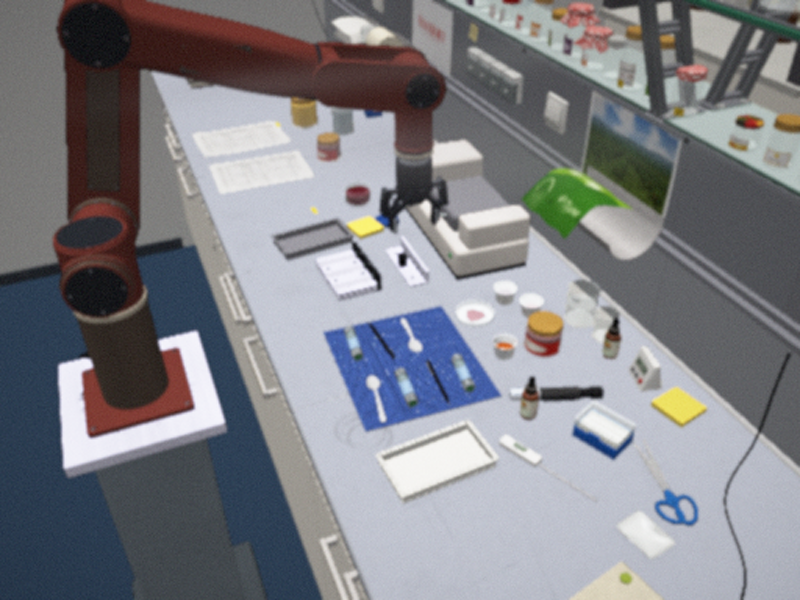

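```bash
cat > h.py <<'E'
import numpy as np,cv2
from rig import sense, read_camera, camera_model
def ray(m,uv,z):
    uv=np.atleast_2d(np.asarray(uv,float));T=np.array(m["cam_to_world"])
    d=np.c_[(uv[:,0]-m["cx"])/m["fx"],-(uv[:,1]-m["cy"])/m["fy"],-np.ones(len(uv))]@T[:3,:3].T
    return T[:3,3]+d*((z-T[2,3])/d[:,2])[:,None]
def cloud(m,d):
    v,u=np.mgrid[:d.shape[0],:d.shape[1]];T=np.array(m["cam_to_world"])
    c=np.stack([(u-m["cx"])/m["fx"]*d,-(v-m["cy"])/m["fy"]*d,-d],-1)
    return c@T[:3,:3].T+T[:3,3]
def proj(m,P):
    T=np.linalg.inv(np.array(m["cam_to_world"]));c=np.atleast_2d(P)@T[:3,:3].T+T[:3,3]
    return np.c_[m["cx"]+m["fx"]*c[:,0]/-c[:,2],m["cy"]-m["fy"]*c[:,1]/-c[:,2]]
E
python3 - <<'E'
from h import *
S={"scene":{"tubeA":(438,284,15),"tubeB":(484,297,15),"tubeC":(472,336,15),"penA":(457,293,7),"penB":(446,331,7),"spA":(426,320,7),"spB":(507,305,7),"mag":(380,391,22),"grey":(333,460,12),"white":(520,266,12),"se":(318,364,10),"grip":(323,358,40),"petri":(362,303,8),"dropper":(441,245,50),"cup":(395,273,20)},
"side":{"tubeC":(353,343,15),"tubeB":(405,386,15),"tubeA":(463,372,15),"penB":(382,340,7),"penA":(438,380,7),"spA":(411,336,7),"spB":(376,397,7),"mag":(350,271,22),"grey":(313,238,12),"white":(436,460,12),"se":(407,262,10),"grip":(402,258,40),"petri":(474,313,8),"dropper":(530,400,50),"cup":(505,345,20)}}
for n in S:
    m=camera_model(n);print(n)
    for k,(u,v,z) in S[n].items():print(k,ray(m,[(u*.64,v*.64)],z)[0].round())
m=camera_model("wrist");print(np.round(m["cam_to_world"],3),m["fx"])
E
```

```text
scene
tubeA [ 631. -221.   15.]
tubeB [ 503. -223.   15.]
tubeC [457. -48.  15.]
penA [ 575. -218.    7.]
penB [521. -47.   7.]
spA [583. -64.   7.]
spB [ 443. -230.    7.]
mag [529. 233.  22.]
grey [507. 425.  12.]
white [ 487. -435.   12.]
se [695. 213.  10.]
grip [674. 222.  40.]
petri [753. -48.   8.]
dropper [ 697. -365.   50.]
cup [ 751. -205.   20.]
side
tubeC [457. -51.  15.]
tubeB [ 508. -224.   15.]
tubeA [ 635. -233.   15.]
penB [522. -57.   7.]
penA [ 581. -226.    7.]
spA [587. -70.   7.]
spB [ 445. -223.    7.]
mag [542. 211.  22.]
grey [508. 418.  12.]
white [ 485. -427.   12.]
se [695. 209.  10.]
grip [673. 189.  40.]
petri [754. -51.   8.]
dropper [ 699. -391.   50.]
cup [ 755. -195.   20.]
[[ 1.00000e+00  1.00000e-03  3.00000e-03  6.25103e+02]
 [-2.00000e-03  9.46000e-01  3.25000e-01  8.34970e+01]
 [-2.00000e-03 -3.25000e-01  9.46000e-01  3.72187e+02]
 [ 0.00000e+00  0.00000e+00  0.00000e+00  1.00000e+00]] 267.81345517897904
```

```bash
cat > snap.py <<'E'
import sys
from h import *
n=sys.argv[1];m=camera_model("wrist");s=sense();p,d=read_camera("wrist")
np.savez(n+".npz",p=p,d=d,**{k:m[k] for k in("fx","fy","cx","cy","cam_to_world")})
cv2.imwrite(f"pics/{n}.png",cv2.resize(p[:,:,::-1],(800,600),interpolation=cv2.INTER_CUBIC));print(s["clock"],s["eef_pos"].round(1),np.round(s["orientation"],3))
E
python3 -m creep '[-0.02,-0.015,0.02,0,0,0,1,-0.04,-0.03,0.04,0,0,0,1,-0.06,-0.045,0.06,0,0,0,1,-0.085,-0.06,0.08,0,0,0,1,-0.085,-0.06,0.08,0,0,0,1,-0.085,-0.06,0.08,0,0,0,1,-0.085,-0.06,0.08,0,0,0,1]'
python3 snap.py w1
python3 -m creep '[0,0.04,0,0,0,0,1,0,0.08,0,0,0,0,1,0,0.12,0,0,0,0,1,0,0.16,0,0,0,0,1,0,0.2,0,0,0,0,1,0.02,0.24,0,0,0,0,1,0.04,0.28,0,0,0,0,1,0.05,0.32,0,0,0,0,1,0.06,0.35,0,0,0,0,1,0.06,0.35,0,0,0,0,1,0.06,0.35,0,0,0,0,1,0.06,0.35,0,0,0,0,1]'
python3 -m creep '[0,0,0,0,0,0,1,0,0,0,0,0,0,1,0,0,0,0,0,0,1,0,0,0,0,0,0,1]';python3 snap.py w2
```

```text
clock: 0.68
eef_pos: [540.0, -59.8, 329.6]
orientation: [-2.221, -2.221, -0.0]
wrist_force: [-1.0, -0.4, -0.1]
finger_gap: 85.5
finger_force: 0.0
0.6833 [540.  -59.8 329.6] [-2.221 -2.221 -0.   ]
clock: 1.73
eef_pos: [599.5, 290.5, 328.0]
orientation: [-2.219, -2.222, 0.005]
wrist_force: [-1.1, -0.1, 0.8]
finger_gap: 84.9
finger_force: 0.0
clock: 2.07
eef_pos: [600.1, 289.1, 331.0]
orientation: [2.223, 2.22, 0.001]
wrist_force: [-0.1, -0.7, 0.2]
finger_gap: 85.4
finger_force: 0.0
2.0667 [600.1 289.1 331. ] [2.223e+00 2.220e+00 1.000e-03]
```

View pics/w1.png

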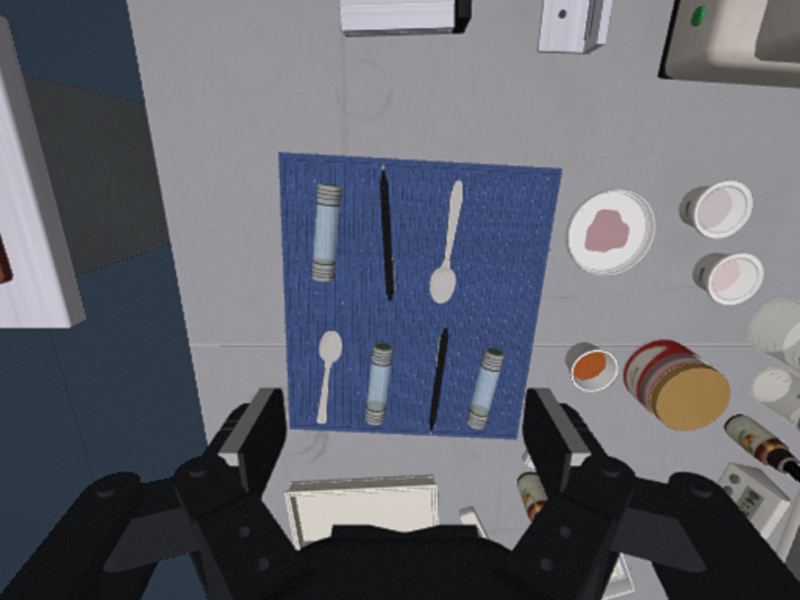

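View pics/w2.png

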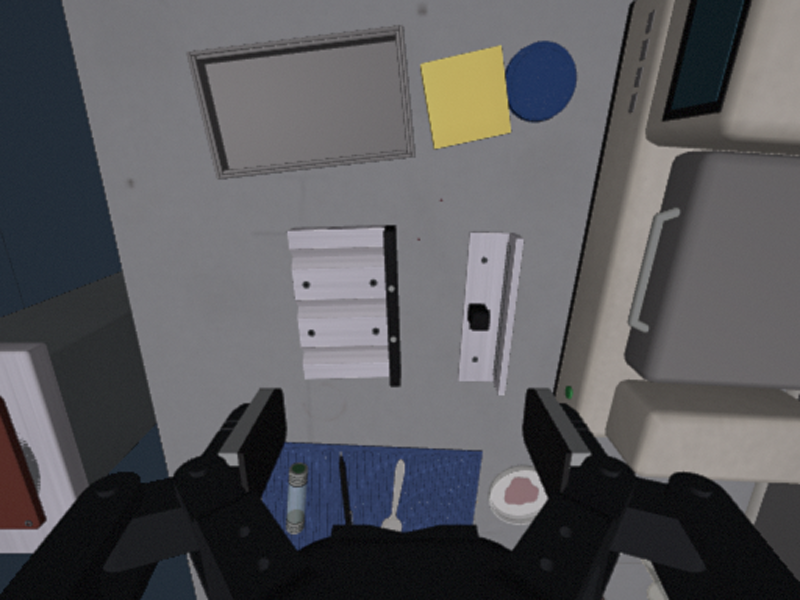

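```bash
cat > seg.py <<'E'
from h import *
def load(n):
    f=np.load(n+".npz");return f["p"],f["d"],{k:f[k] for k in("fx","fy","cx","cy","cam_to_world")}
def rects(m,mask,z,amin=150):
    cs,_=cv2.findContours(mask.astype(np.uint8),cv2.RETR_EXTERNAL,cv2.CHAIN_APPROX_NONE);out=[]
    for c in cs:
        if cv2.contourArea(c)<amin:continue
        P=ray(m,c[:,0,:],z)[:,:2].astype(np.float32);(cx,cy),(w,h),a=cv2.minAreaRect(P)
        if w<h:w,h,a=h,w,a+90
        a=(a+90)%180-90
        out.append((round(cx,1),round(cy,1),round(w,1),round(h,1),round(a,1),c[:,0].mean(0).round().tolist(),c.shape[0]))
    return out
E
python3 - <<'E'
from seg import *
p,d,m=load("w1");hsv=cv2.cvtColor(p,cv2.COLOR_RGB2HSV)
blue=cv2.inRange(hsv,(108,120,40),(125,255,255))
poly=np.array([(283,156),(558,171),(517,436),(291,427)])*.64
pm=np.zeros(blue.shape,np.uint8);cv2.fillPoly(pm,[poly.astype(int)],255)
ob=cv2.morphologyEx((pm>0)&(blue==0)*1>0 if False else ((pm>0)&(blue==0)).astype(np.uint8),cv2.MORPH_OPEN,np.ones((2,2)))
print("mat",ray(m,poly,3).round())
cv2.imwrite("pics/mask1.png",ob*255)
for z in(15,8):
    print(z);[print(r) for r in rects(m,ob,z,60)]
# depth heights
C=cloud(m,d)
for u,v in[(327,232),(380,385),(486,390),(388,240),(440,380),(443,285),(330,348),(420,370)]:print((u,v),C[int(v*.64),int(u*.64)].round(1))
p,d,m=load("w2");C=cloud(m,d)
for u,v in[(345,265),(345,236),(391,250),(391,350),(487,240),(487,375),(478,317),(515,240),(502,390),(310,100),(300,400)]:print((u,v),C[int(v*.64),int(u*.64)].round(1))
E
```

```text
mat [[ 418.   30.    3.]
 [ 698.   14.    3.]
 [ 683. -307.    3.]
 [ 397. -292.    3.]]
15
(636.9, -234.1, 113.5, 27.1, 80.5, [311.0, 249.0], 122)
(510.4, -227.7, 113.5, 26.2, 82.8, [243.0, 246.0], 123)
(453.0, -219.5, 126.0, 28.9, 84.9, [210.0, 241.0], 133)
(580.4, -225.3, 140.6, 13.5, 85.5, [281.0, 245.0], 139)
(459.3, -49.4, 104.2, 26.0, 82.1, [209.0, 149.0], 150)
(584.7, -60.3, 131.5, 30.8, 88.1, [288.0, 156.0], 170)
(523.2, -50.0, 140.6, 13.0, -85.4, [248.0, 149.0], 178)
8
(638.5, -238.2, 115.4, 27.5, 80.5, [311.0, 249.0], 122)
(509.9, -231.7, 115.3, 26.6, 82.8, [243.0, 246.0], 123)
(451.6, -223.4, 128.0, 29.4, 84.9, [210.0, 241.0], 133)
(581.1, -229.3, 142.8, 13.7, 85.5, [281.0, 245.0], 139)
(458.0, -50.6, 105.9, 26.4, 82.1, [209.0, 149.0], 150)
(585.4, -61.6, 133.6, 31.3, 88.1, [288.0, 156.0], 170)
(522.9, -51.2, 142.8, 13.3, -85.4, [248.0, 149.0], 178)
(327, 232) [461.8 -42.7  27.3]
(380, 385) [ 511.8 -218.8   26.1]
(486, 390) [ 634.4 -224.8   26.8]
(388, 240) [522.8 -53.5  11.9]
(440, 380) [ 581.4 -221.1   11.3]
(443, 285) [ 582.8 -106.     2.8]
(330, 348) [ 452.5 -182.1    2.8]
(420, 370) [ 557.6 -212.     0.8]
(345, 265) [536.8 270.1  19.6]
(345, 236) [538.8 300.5  23.5]
(391, 250) [587.5 290.4  46.4]
(391, 350) [586.1 182.3  46.4]
(487, 240) [689.1 293.4   4.1]
(487, 375) [698.6 129.9   5.7]
(478, 317) [677.2 218.4  39. ]
(515, 240) [712.6 297.8  29.9]
(502, 390) [711.3 127.3  34.1]
(310, 100) [509.  429.7   3.2]
(300, 400) [470.3  91.7  -1.9]
```

View pics/mask1.png

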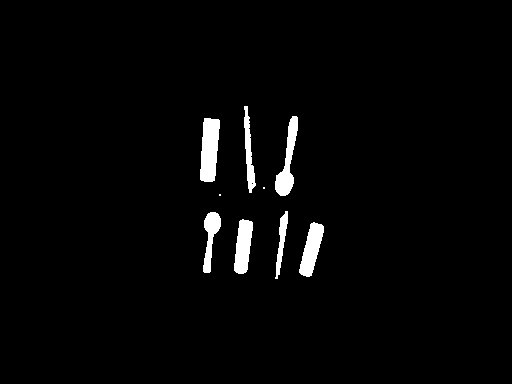

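```bash
cat >> seg.py <<'E'
def fit(P):
    r=cv2.minAreaRect(P.astype(np.float32));(cx,cy),(w,h),a=r
    if w<h:w,h,a=h,w,a+90
    return round(cx,1),round(cy,1),round(w,1),round(h,1),round((a+45)%180-45,1)
E
python3 - <<'E'
from seg import *
p,d,m=load("w1");C=cloud(m,d);ob=cv2.imread("pics/mask1.png",0)
n,L,st,ce=cv2.connectedComponentsWithStats(ob)
for i in range(1,n):
    if st[i,4]<60:continue
    Q=C[L==i];zt=np.percentile(Q[:,2],95);lo=8 if zt<20 else 21
    K=Q[Q[:,2]>lo]
    print(ce[i].round(),"z95",round(zt,1),"all",fit(Q[:,:2]),"top",len(K),fit(K[:,:2]) if len(K)>5 else "")
p,d,m=load("w2");C=cloud(m,d);X,Y,Z=C[...,0],C[...,1],C[...,2]
def box(x0,x1,y0,y1,z0,z1):
    k=((X>x0)&(X<x1)&(Y>y0)&(Y<y1)&(Z>z0)&(Z<z1)).astype(np.uint8);k=cv2.morphologyEx(k,cv2.MORPH_OPEN,np.ones((2,2)))>0;return C[k]
K=box(560,620,100,340,40,55);print("stop",len(K),K[:,2].mean(),fit(K[:,:2]))
K=box(440,640,100,340,17,55);print("mag",len(K),fit(K[:,:2]))
K=box(460,570,100,340,20.5,26);print("lands",len(K),K[:,2].mean(),fit(K[:,:2]))
K=box(640,740,100,340,27,38);print("fin",len(K),fit(K[:,:2]))
K=box(640,695,190,260,36,45);print("grip",len(K),K[:,2].mean(),fit(K[:,:2]))
K=box(640,740,100,340,3,38);print("se",len(K),fit(K[:,:2]))
K=box(380,640,330,560,17,32);print("greyrim",len(K),K[:,2].mean(),fit(K[:,:2]))
K=box(380,640,380,480,-1,9);print("floor",K[:,2].mean())
p,d,m=load("w1");C=cloud(m,d);X,Y,Z=C[...,0],C[...,1],C[...,2]
K=box(380,600,-420,-340,15,32);print("whiterim",len(K),K[:,2].mean(),fit(K[:,:2]))
K=box(380,640,60,340,17,55);print("mag in w1",len(K),fit(K[:,:2]))
E
```

```text
[248. 152.] z95 12.0 all (525.3, -50.4, 149.3, 23.1, 87.2) top 344 (524.2, -47.8, 144.8, 21.5, 85.6)
[287. 161.] z95 13.1 all (584.0, -49.2, 159.9, 56.8, 101.4) top 321 (579.7, -46.4, 153.1, 48.3, 101.8)
[209. 149.] z95 26.8 all (472.6, -28.2, 159.6, 60.8, 58.2) top 735 (474.3, -22.5, 150.2, 58.5, 56.2)
[281. 241.] z95 11.8 all (581.7, -231.4, 147.3, 14.6, 85.9) top 249 (580.8, -225.4, 135.5, 11.1, 86.3)
[210. 237.] z95 12.5 all (473.9, -129.7, 332.3, 36.6, 72.8) top 179 (476.6, -118.5, 310.1, 28.7, 71.1)
[243. 246.] z95 26.6 all (522.3, -135.5, 320.3, 26.6, 82.8) top 514 (522.5, -125.0, 299.3, 19.8, 82.5)
[311. 249.] z95 26.5 all (612.3, -133.0, 338.8, 63.1, 104.1) top 499 (607.2, -122.5, 316.2, 56.4, 104.4)
stop 743 41.8757502800468 (589.8, 241.0, 263.3, 18.1, 89.3)
mag 5176 (539.8, 241.6, 263.3, 118.1, 89.3)
lands 3087 23.31583704120596 (529.9, 248.2, 264.5, 108.6, 82.7)
fin 635 (700.3, 251.5, 301.0, 88.2, 113.2)
grip 141 36.784228239208005 (649.2, 279.0, 210.7, 25.3, 116.3)
se 3049 (689.6, 242.4, 297.2, 105.4, 104.8)
greyrim 2463 21.106413564328577 (504.9, 422.5, 206.8, 119.0, 5.9)
floor 5.053085483050372
whiterim 560 19.494597499772713 (467.6, -221.1, 471.1, 196.8, 96.1)
mag in w1 1670 (547.5, 92.6, 137.3, 118.8, 92.8)
```

Run:
```python
from seg import *
def main(K):  # PCA extents, robust
    K=K[:,:2];c=np.median(K,0);_,_,V=np.linalg.svd(K-K.mean(0),full_matrices=False);q=(K-c)@V.T
    lo,hi=np.percentile(q,1,0),np.percentile(q,99,0);ce=c+((lo+hi)/2)@V;a=np.degrees(np.arctan2(V[0,1],V[0,0]))
    return len(K),ce.round(1),(hi-lo).round(1),round((a+45)%180-45,1)
p,d,m=load("w1");C=cloud(m,d);ob=cv2.imread("pics/mask1.png",0)
n,L,st,ce=cv2.connectedComponentsWithStats(ob)
for i in range(1,n):
    if st[i,4]<60:continue
    Q=C[(L==i)&(d>0)];Q=Q[Q[:,2]<35];zt=np.percentile(Q[:,2],95);lo=5 if zt<20 else 20
    K=Q[Q[:,2]>lo]
    print(ce[i].round(),"z95",round(zt,1),main(K),"mask@z",main(ray(m,np.argwhere(L==i)[:,::-1],15 if zt>20 else 8)))
def box(x0,x1,y0,y1,z0,z1):
    X,Y,Z=C[...,0],C[...,1],C[...,2];return C[(d>0)&(X>x0)&(X<x1)&(Y>y0)&(Y<y1)&(Z>z0)&(Z<z1)]
p,d,m=load("w2");C=cloud(m,d)
for nm,b in dict(stop=(560,620,120,320,43,50),mag=(440,640,120,320,17,55),lands=(460,570,120,320,20.5,26),fin=(640,740,110,320,30,40),grip=(640,700,190,250,37,45),se=(640,740,110,320,3,40),greyrim=(380,640,330,560,18,30)).items():
    K=box(*b);print(nm,main(K),fit(K[:,:2]))
K=ray(m,np.array([(190,53),(402,27),(414,155),(220,178)])*.64,24);print("grey corners",K[:,:2].round(),fit(K[:,:2]))
# stop front edge line from black mask at z=46, block front edge
```

```text
[248. 152.] z95 12.0 (373, array([523. , -50.6]), array([133.4,   9.5]), np.float64(92.7)) mask@z (495, array([524. , -50.9]), array([139.2,  12.1]), np.float64(93.2))
[287. 161.] z95 13.0 (525, array([587.3, -61. ]), array([125. ,  25.6]), np.float64(82.8)) mask@z (799, array([589.3, -61.7]), array([130.7,  28.9]), np.float64(82.7))
[209. 149.] z95 26.7 (773, array([458.6, -45.9]), array([96.2, 20. ]), np.float64(82.2)) mask@z (1005, array([459.3, -49.1]), array([101.5,  25.3]), np.float64(82.0))
[281. 241.] z95 11.8 (263, array([ 579.3, -224.8]), array([130.7,  10.5]), np.float64(84.6)) mask@z (364, array([ 580.4, -229. ]), array([138.5,  12.7]), np.float64(85.0))
[210. 237.] z95 12.5 (346, array([ 446.8, -219.8]), array([121.5,  24.3]), np.float64(80.2)) mask@z (558, array([ 448. , -222.9]), array([125.8,  27.6]), np.float64(80.1))
[243. 246.] z95 26.6 (548, array([ 509.3, -223.5]), array([97.2, 20.3]), np.float64(82.6)) mask@z (744, array([ 510.6, -227.7]), array([109.3,  25.3]), np.float64(82.8))
[311. 249.] z95 26.4 (534, array([ 634.9, -230.2]), array([96.8, 20. ]), np.float64
[... 250 characters left out ...]
), np.float64(90.6)) (537.8, 221.8, 172.9, 112.0, 91.4)
lands (3194, array([526.1, 222.1]), array([169.8,  86.7]), np.float64(90.6)) (526.6, 221.9, 172.0, 89.7, 91.4)
fin (708, array([694.8, 212.1]), array([174.9,  46.1]), np.float64(87.5)) (694.7, 211.4, 178.8, 46.6, 88.3)
grip (134, array([681.5, 211.7]), array([20.3, 18.6]), np.float64(84.1)) (681.9, 212.0, 20.3, 18.7, 90.7)
se (3157, array([692.5, 212.1]), array([176.1,  48.9]), np.float64(88.0)) (692.8, 211.4, 179.7, 50.3, 88.2)
greyrim (2421, array([508.1, 422.5]), array([195.5, 110.2]), np.float64(6.1)) (507.8, 422.7, 197.1, 111.2, 5.9)
grey corners [[409. 466.]
 [600. 485.]
 [611. 379.]
 [420. 358.]] (509.8, 421.8, 191.8, 108.3, 6.0)
```

```bash
python3 -m creep '[-0.141,-0.337,-0.2,0,0,-1.32,0.05,-0.141,-0.337,-0.2,0,0,-1.32,0.05,-0.141,-0.337,-0.2,0,0,-1.32,0.05,-0.141,-0.337,-0.2,0,0,-1.32,0.05,-0.141,-0.337,-0.2,0,0,-1.32,0.05,-0.141,-0.337,-0.2,0,0,-1.32,0.05,-0.141,-0.337,-0.2,0,0,-1.32,0.05,-0.141,-0.337,-0.2,0,0,-1.32,0.05,-0.141,-0.337,-0.2,0,0,-1.32,0.05,-0.141,-0.337,-0.2,0,0,-1.32,0.05,-0.141,-0.337,-0.2,0,0,-1.32,0.05,-0.141,-0.337,-0.2,0,0,-1.32,0.05]'
python3 -m creep '[0,0,0,0,0,0,0.05,0,0,0,0,0,0,0.05,0,0,0,0,0,0,0.05,0,0,0,0,0,0,0.05]'; python3 snap.py w3
```

```text
clock: 3.12
eef_pos: [457.5, -48.5, 129.4]
orientation: [-2.373, -2.056, 0.002]
wrist_force: [0.6, 0.1, -0.4]
finger_gap: 45.0
finger_force: 0.0
clock: 3.45
eef_pos: [459.9, -46.2, 131.1]
orientation: [2.367, 2.064, 0.001]
wrist_force: [-0.8, -0.4, 0.2]
finger_gap: 44.8
finger_force: 0.0
3.45 [459.9 -46.2 131.1] [2.367e+00 2.064e+00 1.000e-03]
```

View pics/w3.png

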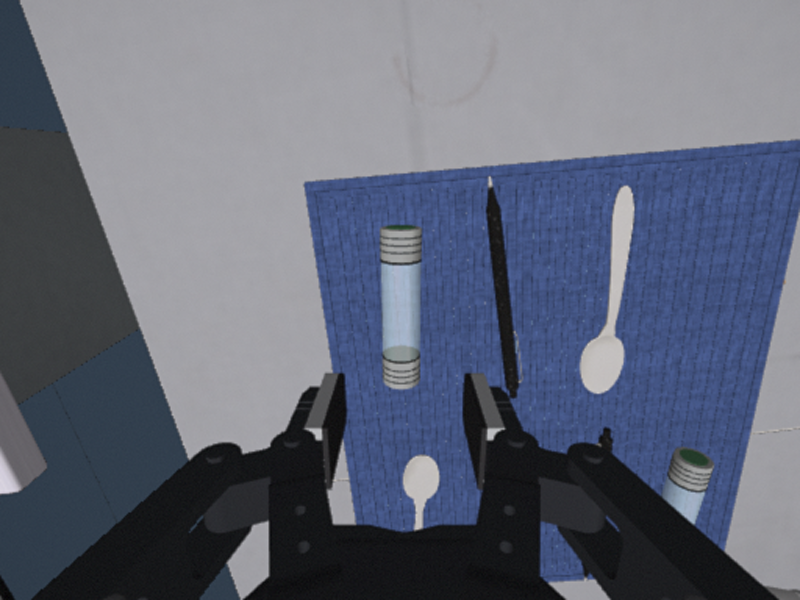

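```bash
python3 -m creep '[0,-0.001,-0.04,0,0,0,0.05,0,-0.001,-0.08,0,0,0,0.05,0,-0.001,-0.1,0,0,0,0.05,0,-0.001,-0.1,0,0,0,0.05,0,-0.001,-0.1,0,0,0,-1,0,-0.001,-0.1,0,0,0,-1,0,-0.001,-0.1,0,0,0,-1,0,-0.001,-0.1,0,0,0,-1,0,-0.001,-0.1,0,0,0,-1,0,-0.001,-0.1,0,0,0,-1]' 40
python3 -m creep '[0,0,0.04,0,0,0,-1,0,0,0.08,0,0,0,-1,0,0,0.11,0,0,0,-1,0,0,0.11,0,0,0,-1]'
```

```text
clock: 4.33
eef_pos: [460.2, -48.3, 31.7]
orientation: [2.368, 2.061, 0.002]
wrist_force: [-0.5, -0.0, 5.8]
finger_gap: 22.1
finger_force: 41.1
clock: 4.67
eef_pos: [463.5, -49.2, 147.6]
orientation: [2.362, 2.056, 0.011]
wrist_force: [1.7, -0.7, -0.1]
finger_gap: 22.2
finger_force: 40.8
```

```bash
python3 -m creep '[0.064,0.326,-0.03,0,0,-13.45,-1,0.064,0.326,-0.03,0,0,-13.45,-1,0.064,0.326,-0.03,0,0,-13.45,-1,0.064,0.326,-0.03,0,0,-13.45,-1,0.064,0.326,-0.03,0,0,-13.45,-1,0.064,0.326,-0.03,0,0,-13.45,-1,0.064,0.326,-0.03,0,0,-13.45,-1,0.064,0.326,-0.03,0,0,-13.45,-1,0.064,0.326,-0.03,0,0,-13.45,-1,0.064,0.326,-0.03,0,0,-13.45,-1,0.064,0.326,-0.03,0,0,-13.45,-1,0.064,0.326,-0.03,0,0,-13.45,-1]'
python3 -m creep '[0,0,0,0,0,0,-1,0,0,0,0,0,0,-1,0,0,0,0,0,0,-1,0,0,0,0,0,0,-1,0,0,0,0,0,0,-1]'; python3 snap.py w4
```

```text
clock: 5.67
eef_pos: [522.4, 278.9, 109.4]
orientation: [3.141, 0.058, -0.002]
wrist_force: [0.1, -0.7, -1.3]
finger_gap: 21.9
finger_force: 40.8
clock: 6.08
eef_pos: [523.1, 277.8, 110.4]
orientation: [-3.141, -0.067, -0.0]
wrist_force: [-0.1, 0.0, -0.2]
finger_gap: 22.4
finger_force: 40.8
6.0833 [523.1 277.8 110.4] [-3.141 -0.067 -0.   ]
```

View pics/w4.png

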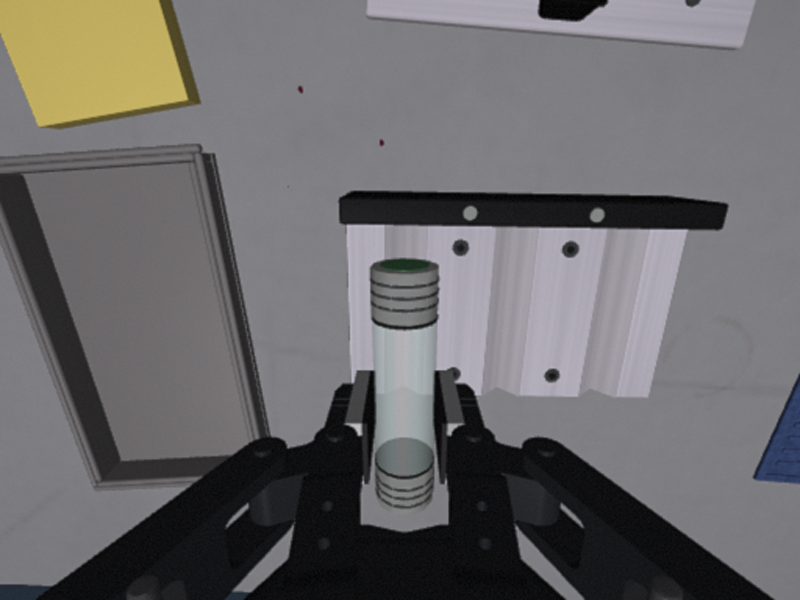

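```bash
python3 -m creep '[0,0,-0.03,0,0,0,-1,0,0,-0.05,0,0,0,-1,0,0,-0.06,0,0,0,-1,0,0,-0.064,0,0,0,-1,0,0,-0.064,0,0,0,-1,0,0,-0.064,0,0,0,-1]'
python3 -m creep '[0.003,0,0,0,0,0,-1,0.006,0,0,0,0,0,-1,0.007,0,0,0,0,0,-1,0.008,0,0,0,0,0,-1,0.009,0,0,0,0,0,-1,0.009,0,0,0,0,0,-1]'
```

```text
clock: 6.63
eef_pos: [523.3, 278.1, 46.8]
orientation: [-3.141, -0.066, -0.001]
wrist_force: [0.6, -0.3, 0.2]
finger_gap: 21.9
finger_force: 40.7
clock: 7.13
eef_pos: [529.8, 278.3, 46.3]
orientation: [3.141, 0.065, -0.008]
wrist_force: [-10.5, 0.4, 7.3]
finger_gap: 22.0
finger_force: 41.6
```

```bash
python3 -m creep '[0,0,0,0,0,0,0.05,0,0,0,0,0,0,0.05,0,0,0,0,0,0,0.05,0,0,0.04,0,0,0,0.05,-0.04,0,0.045,0,0,0,-1,-0.077,0,0.045,0,0,0,-1,-0.077,0,0.045,0,0,0,-1,-0.077,0,0.045,0,0,0,-1,-0.077,0,0.03,0,0,0,-1,-0.077,0,-0.001,0,0,0,-1,-0.077,0,-0.001,0,0,0,-1,-0.077,0,-0.001,0,0,0,-1]'
python3 -m creep '[0.008,0,0,0,0,0,-1,0.012,0,0,0,0,0,-1,0.014,0,0,0,0,0,-1,0.016,0,0,0,0,0,-1,0.017,0,0,0,0,0,-1,0.018,0,0,0,0,0,-1,0.018,0,0,0,0,0,-1]'
```

```text
clock: 8.13
eef_pos: [454.7, 277.4, 44.1]
orientation: [3.14, 0.065, -0.005]
wrist_force: [-0.1, 0.4, 1.1]
finger_gap: 0.3
finger_force: 0.0
clock: 8.72
eef_pos: [471.3, 278.0, 45.7]
orientation: [3.14, 0.065, -0.007]
wrist_force: [-9.9, -0.2, 6.4]
finger_gap: 0.1
finger_force: 4.7
```

```bash
python3 -m creep '[-0.02,0,0.02,0,0,0,-1,-0.02,0,0.06,0,0,0,-1,0.037,-0.502,0.09,0,0,13.55,0.05,0.037,-0.502,0.09,0,0,13.55,0.05,0.037,-0.502,0.09,0,0,13.55,0.05,0.037,-0.502,0.09,0,0,13.55,0.05,0.037,-0.502,0.09,0,0,13.55,0.05,0.037,-0.502,0.09,0,0,13.55,0.05,0.037,-0.502,0.09,0,0,13.55,0.05,0.037,-0.502,0.09,0,0,13.55,0.05,0.037,-0.502,0.09,0,0,13.55,0.05,0.037,-0.502,0.09,0,0,13.55,0.05]'
python3 - <<'E'
from h import *
s=sense();print(s["eef_pos"].round(1),s["orientation"].round(3))
E
python3 -m creep '[0,0,0,0,0,0,0.05,0,0,0,0,0,0,0.05,0,0,0,0,0,0,0.05,0,0,0,0,0,0,0.05,0,0,0,0,0,0,0.05,0,0,0,0,0,0,0.05]';python3 snap.py w5
python3 - <<'E'
from seg import *
p,d,m=load("w5");C=cloud(m,d);K=C[(d>0)&(C[...,2]>20)&(C[...,2]<32)&(C[...,1]<-150)&(C[...,1]>-300)&(abs(C[...,0]-510)<30)];print(len(K),fit(K[:,:2]))
E
```

```text
clock: 9.72
eef_pos: [496.0, -88.3, 128.4]
orientation: [2.636, 1.705, 0.002]
wrist_force: [0.6, 0.7, -0.4]
finger_gap: 45.0
finger_force: 0.0
[496.  -88.3 128.4] [2.636e+00 1.705e+00 2.000e-03]
clock: 10.22
eef_pos: [495.2, -84.9, 127.0]
orientation: [-2.641, -1.701, 0.0]
wrist_force: [-0.2, -0.2, 0.7]
finger_gap: 45.0
finger_force: 0.0
10.2167 [495.2 -84.9 127. ] [-2.641 -1.701  0.   ]
0 (0.0, 0.0, 0.0, 0.0, 0.0)
```

```bash
cat > st.py <<'E'
from h import *
s=sense();r=cv2.Rodrigues(np.array(s["orientation"]))[0]
print("clock",round(s["clock"],1),"pos",s["eef_pos"].round(1),"yaw",round(np.degrees(np.arctan2(r[1,0],r[0,0]))-90,1),"gap",round(s["finger_gap"],1),"F",np.round(s["wrist_force"],1))
E
python3 -m creep '[0.0145,-0.139,0.003,0,0,2.85,0.05,0.0145,-0.139,0.003,0,0,2.85,0.05,0.0145,-0.139,0.003,0,0,2.85,0.05,0.0145,-0.139,0.003,0,0,2.85,0.05,0.0145,-0.139,0.003,0,0,2.85,0.05,0.0145,-0.139,0.003,0,0,2.85,0.05,0.0145,-0.139,0.003,0,0,2.85,0.05,0.0145,-0.139,0.003,0,0,2.85,0.05]' >/dev/null; python3 st.py;python3 snap.py w5
python3 - <<'E'
from seg import *
p,d,m=load("w5");C=cloud(m,d);K=C[(d>0)&(C[...,2]>20)&(C[...,2]<32)&(C[...,1]<-150)&(C[...,1]>-300)&(abs(C[...,0]-510)<30)];print(len(K),fit(K[:,:2]))
E
```

```text
clock 10.9 pos [ 509.6 -223.6  129.8] yaw -7.3 gap 45.1 F [-0.4  0.9 -0.3]
10.9333 [ 509.6 -223.6  129.8] [-2.358 -2.074  0.   ]
2276 (509.7, -224.0, 98.5, 21.6, 82.7)
```

```bash
python3 -m creep '[0,0,-0.04,0,0,0,0.05,0,0,-0.08,0,0,0,0.05,0,0,-0.1,0,0,0,0.05,0,0,-0.1,0,0,0,0.05,0,0,-0.1,0,0,0,-1,0,0,-0.1,0,0,0,-1,0,0,-0.1,0,0,0,-1,0,0,-0.1,0,0,0,-1,0,0,-0.1,0,0,0,-1,0,0,-0.08,0,0,0,-1,0,0,-0.04,0,0,0,-1,0,0,0,0,0,0,-1]' 40 >/dev/null; python3 st.py
python3 -m creep '[0.015,0.446,-0.02,0,0,-13.55,-1,0.015,0.446,-0.02,0,0,-13.55,-1,0.015,0.446,-0.02,0,0,-13.55,-1,0.015,0.446,-0.02,0,0,-13.55,-1,0.015,0.446,-0.02,0,0,-13.55,-1,0.015,0.446,-0.02,0,0,-13.55,-1,0.015,0.446,-0.02,0,0,-13.55,-1,0.015,0.446,-0.02,0,0,-13.55,-1,0.015,0.446,-0.02,0,0,-13.55,-1,0.015,0.446,-0.02,0,0,-13.55,-1,0.015,0.446,-0.02,0,0,-13.55,-1,0.015,0.446,-0.02,0,0,-13.55,-1]' >/dev/null; python3 st.py
```

```text
clock 12.0 pos [ 508.4 -224.4  130.1] yaw -7.4 gap 22.2 F [ 0.2 -1.  -0.3]
clock 13.0 pos [524.9 223.6 111. ] yaw -86.5 gap 22.3 F [ 0.3 -0.1 -0.9]
```

```bash
python3 -m creep '[0,0,0,0,0,0,-1,0,0,0,0,0,0,-1,0,0,0,0,0,0,-1,0,0,-0.03,0,0,0,-1,0,0,-0.05,0,0,0,-1,0,0,-0.06,0,0,0,-1,0,0,-0.064,0,0,0,-1,0,0,-0.064,0,0,0,-1,0,0,-0.064,0,0,0,-1]' >/dev/null; python3 st.py
python3 -m creep '[0.003,0,0,0,0,0,-1,0.006,0,0,0,0,0,-1,0.007,0,0,0,0,0,-1,0.008,0,0,0,0,0,-1,0.009,0,0,0,0,0,-1,0.009,0,0,0,0,0,-1]'>/dev/null; python3 st.py
```

```text
clock 13.7 pos [525.1 220.3  46.7] yaw -86.3 gap 22.3 F [-1.2  2.6  0.8]
clock 14.2 pos [531.9 220.6  46.5] yaw -86.2 gap 22.4 F [-11.8   0.7  12.4]
```

```bash
python3 -m creep '[0,0,0,0,0,0,0.05,0,0,0,0,0,0,0.05,0,0,0,0,0,0,0.05,0,0,0.04,0,0,0,0.05,-0.04,0,0.045,0,0,-0.38,-1,-0.077,0,0.045,0,0,-0.38,-1,-0.077,0.001,0.045,0,0,-0.38,-1,-0.077,0.001,0.045,0,0,-0.38,-1,-0.077,0.001,0.03,0,0,-0.38,-1,-0.077,0.001,-0.001,0,0,-0.38,-1,-0.077,0.001,-0.001,0,0,-0.38,-1,-0.077,0.001,-0.001,0,0,-0.38,-1]' >/dev/null; python3 st.py
python3 -m creep '[0.008,0,0,0,0,0,-1,0.012,0,0,0,0,0,-1,0.014,0,0,0,0,0,-1,0.016,0,0,0,0,0,-1,0.017,0,0,0,0,0,-1,0.018,0,0,0,0,0,-1,0.018,0,0,0,0,0,-1]'>/dev/null; python3 st.py
```

```text
clock 15.2 pos [456.4 221.2  43.9] yaw -88.5 gap -0.1 F [ 0.4 -0.4  0.1]
clock 15.8 pos [472.8 221.9  45.5] yaw -88.5 gap 0.2 F [-10.    0.5   8.8]
```

```bash
python3 -m creep '[-0.02,0,0.02,0,0,0,-1,-0.02,0,0.06,0,0,0,-1,0.02,-0.04,0.09,0,0,2,0.05,0.06,-0.08,0.09,0,0,3,0.05,0.1,-0.12,0.09,0,0,4,0.05,0.12,-0.16,0.09,0,0,5,0.05,0.14,-0.2,0.09,0,0,6,0.05,0.16,-0.24,0.09,0,0,7,0.05,0.16,-0.28,0.09,0,0,8,0.05,0.16,-0.32,0.09,0,0,9,0.05,0.16,-0.36,0.09,0,0,10,0.05,0.16,-0.36,0.09,0,0,10,0.05]'>/dev/null; python3 st.py
python3 -m creep '[0,0,0,0,0,0,0.05,0,0,0,0,0,0,0.05]'>/dev/null; python3 st.py
```

```text
clock 16.8 pos [ 634.5 -129.1  136.2] yaw -28.2 gap 44.6 F [1.  0.3 0. ]
clock 17.0 pos [ 634.2 -129.7  136. ] yaw -28.8 gap 44.8 F [0.  0.1 0. ]
```

```bash
cat > tub.py <<'E'
import sys
from seg import *
x,y=map(float,sys.argv[1:3]);z0,z1=(20,32) if len(sys.argv)<4 else (5.5,16)
import subprocess;subprocess.run(["python3","snap.py","t"],stdout=subprocess.DEVNULL)
p,d,m=load("t");C=cloud(m,d);Z=C[...,2];k=((d>0)&(Z>z0)&(Z<z1)).astype(np.uint8)
n,L,st,ce=cv2.connectedComponentsWithStats(k,connectivity=4)
for i in range(1,n):
    K=C[L==i][:,:2]
    if st[i,4]>150 and np.hypot(*(K.mean(0)-[x,y]))<60:print(st[i,4],fit(K))
E
python3 -m creep '[0.001,-0.1005,-0.006,0,0,3.15,0.05,0.001,-0.1005,-0.006,0,0,3.15,0.05,0.001,-0.1005,-0.006,0,0,3.15,0.05,0.001,-0.1005,-0.006,0,0,3.15,0.05,0.001,-0.1005,-0.006,0,0,3.15,0.05,0.001,-0.1005,-0.006,0,0,3.15,0.05,0.001,-0.1005,-0.006,0,0,3.15,0.05]'>/dev/null; python3 st.py; python3 tub.py 635 -230
```

```text
clock 17.6 pos [ 634.9 -225.   129.3] yaw -9.6 gap 44.4 F [-0.6 -0.   0.5]
2236 (635.7, -230.2, 98.3, 21.5, 80.2)
```

```bash
python3 -m creep '[0,0,-0.04,0,0,0,0.05,0,0,-0.08,0,0,0,0.05,0,0,-0.1,0,0,0,0.05,0,0,-0.1,0,0,0,0.05,0,0,-0.1,0,0,0,-1,0,0,-0.1,0,0,0,-1,0,0,-0.1,0,0,0,-1,0,0,-0.1,0,0,0,-1,0,0,-0.1,0,0,0,-1,0,0,-0.08,0,0,0,-1,0,0,-0.04,0,0,0,-1,0,0,0,0,0,0,-1]' 40 >/dev/null; python3 st.py
python3 -m creep '[-0.03,0.04,-0.02,0,0,-1,-1,-0.05,0.08,-0.02,0,0,-2,-1,-0.07,0.12,-0.02,0,0,-3,-1,-0.09,0.16,-0.02,0,0,-4,-1,-0.1,0.2,-0.02,0,0,-5,-1,-0.109,0.24,-0.02,0,0,-6,-1,-0.109,0.28,-0.02,0,0,-7,-1,-0.109,0.32,-0.02,0,0,-8,-1,-0.109,0.36,-0.02,0,0,-9,-1,-0.109,0.396,-0.02,0,0,-10,-1,-0.109,0.396,-0.02,0,0,-11,-1,-0.109,0.396,-0.02,0,0,-11,-1]' >/dev/null; python3 -m creep '[0,0,0,0,0,-1,-1,0,0,0,0,0,-2.1,-1,0,0,0,0,0,-2.1,-1,0,0,0,0,0,-2.1,-1,0,0,0,0,0,-2.1,-1]' >/dev/null; python3 st.py
```

```text
clock 18.6 pos [ 633.  -226.5  128.6] yaw -9.6 gap 22.2 F [ 0.8 -0.1 -0.6]
clock 20.0 pos [525.8 168.1 109.4] yaw -88.0 gap 22.4 F [ 0.6  0.2 -1.4]
```

```bash
python3 -m creep '[0,-0.002,0,0,0,-0.1,-1,0,-0.002,0,0,0,-0.1,-1,0,-0.002,-0.03,0,0,-0.1,-1,0,-0.002,-0.05,0,0,-0.1,-1,0,-0.002,-0.06,0,0,-0.1,-1,0,-0.002,-0.064,0,0,-0.1,-1,0,-0.002,-0.064,0,0,-0.1,-1,0,-0.002,-0.064,0,0,-0.1,-1]' >/dev/null; python3 st.py
python3 -m creep '[0.004,0,0,0,0,0,-1,0.007,0,0,0,0,0,-1,0.009,0,0,0,0,0,-1,0.01,0,0,0,0,0,-1,0.011,0,0,0,0,0,-1,0.011,0,0,0,0,0,-1]'>/dev/null; python3 st.py
```

```text
clock 20.7 pos [525.7 166.5  45.5] yaw -88.8 gap 22.0 F [-1.1 -1.4  0.4]
clock 21.2 pos [536.7 166.7  45.2] yaw -88.8 gap 22.4 F [-2.9 -4.1  2.8]
```

Not yet at the stop; release and push from the front end.

```bash
python3 -m creep '[0,0,0,0,0,0,0.05,0,0,0,0,0,0,0.05,0,0,0,0,0,0,0.05,0,0,0.04,0,0,0,0.05,-0.04,0,0.045,0,0,0,-1,-0.083,0,0.045,0,0,0,-1,-0.083,-0.0005,0.045,0,0,0,-1,-0.083,-0.0005,0.045,0,0,0,-1,-0.083,-0.0005,0.03,0,0,0,-1,-0.083,-0.0005,-0.0005,0,0,0,-1,-0.083,-0.0005,-0.0005,0,0,0,-1,-0.083,-0.0005,-0.0005,0,0,0,-1]' >/dev/null; python3 st.py
python3 -m creep '[0.008,0,0,0,0,0,-1,0.014,0,0,0,0,0,-1,0.017,0,0,0,0,0,-1,0.019,0,0,0,0,0,-1,0.021,0,0,0,0,0,-1,0.022,0,0,0,0,0,-1,0.022,0,0,0,0,0,-1]'>/dev/null; python3 st.py
```

```text
clock 22.2 pos [453.  166.3  43.5] yaw -88.8 gap 0.0 F [-0.2  0.3  1.1]
clock 22.8 pos [474.3 166.5  44.6] yaw -88.8 gap -0.3 F [-5.4 -0.2  4.1]
```

```bash
python3 -m creep '[0.0015,0,0,0,0,0,-1,0.0015,0,0,0,0,0,-1,-0.03,0,0.02,0,0,0,-1,-0.03,0.02,0.05,0,0,0,-1,-0.03,0.04,0.08,0,0,0,-1,-0.03,0.055,0.12,0,0,0,-1,-0.03,0.055,0.15,0,0,0,-1,-0.03,0.055,0.15,0,0,0,-1,-0.03,0.055,0.15,0,0,0,-1]' >/dev/null; python3 st.py; python3 snap.py w6
python3 - <<'E'
from seg import *
p,d,m=load("w6");C=cloud(m,d);X,Y,Z=C[...,0],C[...,1],C[...,2]
for x,y in((531.4,278),(532.8,222),(534.2,166)):
    K=C[(d>0)&(Z>35)&(Z<44)&(abs(Y-y)<14)&(abs(X-x)<48)]; 
    K2=C[(d>0)&(Z>36)&(Z<44)&(abs(Y-y)<6)&(X<x+60)]
    print(fit(K[:,:2]),K[:,2].max().round(1),K2[:,0].min().round(1))
K=C[(d>0)&(Z>43)&(Z<50)&(X>560)&(X<620)];print("stop",fit(K[:,:2]))
E
```

```text
clock 23.5 pos [447.4 222.3 197.6] yaw -88.8 gap 0.1 F [-0.   0.3  0.5]
23.5333 [447.4 222.3 197.6] [-3.14  -0.034 -0.01 ]
(531.5, 277.5, 96.2, 20.3, 1.3) 42.1 482.6
(532.7, 221.5, 96.1, 20.9, 1.3) 42.1 484.0
(534.2, 166.3, 96.1, 21.2, 1.1) 42.3 485.8
stop (587.8, 223.2, 171.5, 12.4, 91.3)
```

View pics/w6.png

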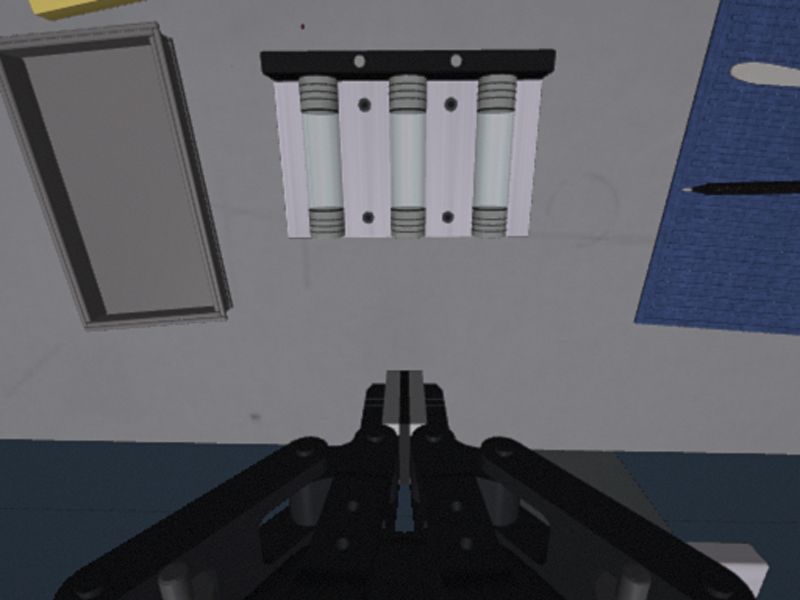

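```bash
python3 -m creep '[0.02,-0.03,-0.02,0,0,1.1,0.0,0.03,-0.06,-0.03,0,0,2.2,0.0,0.04,-0.09,-0.04,0,0,3.3,0.0,0.05,-0.12,-0.05,0,0,4.4,0.0,0.06,-0.15,-0.06,0,0,5.5,0.0,0.076,-0.18,-0.07,0,0,6.6,0.0,0.076,-0.21,-0.07,0,0,7.7,0.0,0.076,-0.24,-0.07,0,0,8.8,0.0,0.076,-0.27,-0.07,0,0,9.9,0.0,0.076,-0.273,-0.07,0,0,11,0.0,0.076,-0.273,-0.07,0,0,12,0.0,0.076,-0.273,-0.07,0,0,12,0.0]'>/dev/null; python3 -m creep '[0,0,0,0,0,1,0,0,0,0,0,0,2,0,0,0,0,0,0,3.3,0,0,0,0,0,0,3.3,0,0,0,0,0,0,3.3,0,0,0,0,0,0,3.3,0]'>/dev/null; python3 st.py; python3 tub.py 523 -51 1;python3 tub.py 587 -60 1
```

```text
clock 25.1 pos [521.  -51.3 123.9] yaw 2.7 gap 42.9 F [ 0.   0.2 -0.3]
1296 (522.4, -50.5, 145.0, 11.2, 92.3)
1141 (585.5, -55.2, 114.6, 25.2, 87.4)
```

```bash
python3 -m creep '[0.0012,0.0008,-0.04,0,0,-0.06,0,0.0012,0.0008,-0.08,0,0,-0.06,0,0.0012,0.0008,-0.1,0,0,-0.06,0,0.0012,0.0008,-0.1,0,0,-0.06,0,0.0012,0.0008,-0.1,0,0,-0.06,0]'>/dev/null; python3 st.py
python3 -m creep '[0,0,0,0,0,0,-1,0,0,0,0,0,0,-1,0,0,0,0,0,0,-1,0,0,0,0,0,0,-1,0,0,0,0,0,0,-1,0,0,0,0,0,0,-1]' 40 >/dev/null; python3 st.py
```

```text
clock 25.6 pos [522.3 -50.7  23.7] yaw 2.5 gap 42.8 F [ 0.9 -0.9  0.4]
clock 26.1 pos [523.1 -50.9  25.1] yaw 2.6 gap 7.9 F [-0.2 -0.3  3.1]
```

```bash
python3 -m creep '[0,0,0.04,0,0,0,-1,0,0,0.08,0,0,0,-1,0,0.03,0.1,0,0,-1,-1,0,0.07,0.1,0,0,-2,-1,0,0.11,0.1,0,0,-3,-1,0,0.15,0.1,0,0,-4,-1,0,0.19,0.1,0,0,-5,-1,-0.01,0.23,0.1,0,0,-6,-1,-0.01,0.27,0.1,0,0,-7,-1,-0.01,0.31,0.1,0,0,-8,-1,-0.016,0.34,0.1,0,0,-9,-1,-0.016,0.34,0.1,0,0,-9,-1]'>/dev/null;python3 st.py
python3 -m creep '[0,0.04,-0.01,0,0,-1,-1,0,0.08,-0.02,0,0,-2,-1,0,0.12,-0.02,0,0,-3,-1,0,0.15,-0.02,0,0,-4,-1,0,0.15,-0.02,0,0,-5.4,-1,0,0.15,-0.02,0,0,-5.4,-1,0,0.15,-0.02,0,0,-5.4,-1,0,0.15,-0.02,0,0,-5.4,-1]'>/dev/null;python3 st.py;python3 tub.py 507 440 1
```

```text
clock 27.1 pos [505.3 294.4 124.7] yaw -51.5 gap 7.8 F [-0.7 -0.7  0.3]
clock 27.8 pos [506.8 437.9 104.2] yaw -83.6 gap 7.8 F [ 0.2 -0.6 -0.6]
327 (516.6, 471.9, 151.9, 0.6, 5.9)
```

```bash
python3 -m creep '[0,0,-0.03,0,0,0,-1,0,0,-0.06,0,0,0,-1,0,0,-0.076,0,0,0,-1,0,0,-0.076,0,0,0,-1,0,0,-0.076,0,0,0,-1]'>/dev/null;python3 st.py
python3 -m creep '[0,0,0,0,0,0,-0.4,0,0,0,0,0,0,-0.4,0,0,0,0,0,0,-0.4,0,0,0.04,0,0,0,-0.4,0,0,0.08,0,0,0,-0.4,0,-0.04,0.1,0,0,0,-0.4,0,-0.06,0.1,0,0,0,-0.4,0,-0.06,0.1,0,0,0,-0.4]'>/dev/null;python3 st.py;python3 snap.py w7
```

```text
clock 28.2 pos [506.5 438.1  27.8] yaw -83.8 gap 7.8 F [-0.2  0.1  0.5]
clock 28.9 pos [508.5 376.8 132. ] yaw -83.9 gap 25.6 F [-0.1  0.4 -0.4]
28.9 [508.5 376.8 132. ] [-3.137 -0.168 -0.007]
```

View pics/w7.png

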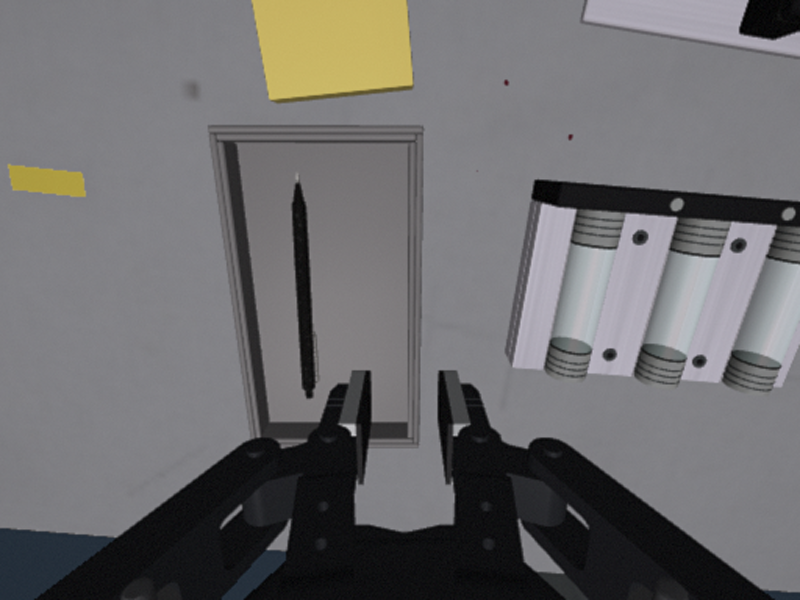

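```bash
python3 -m creep '[0,-0.04,0,0,0,1,0,0,-0.08,0,0,0,2,0,0,-0.12,0,0,0,3,0,0.01,-0.16,0,0,0,4,0,0.02,-0.2,0,0,0,5,0,0.03,-0.24,0,0,0,6,0,0.04,-0.28,0,0,0,7,0,0.05,-0.32,0,0,0,8,0,0.06,-0.36,0,0,0,9,0,0.06,-0.4,0,0,0,10,0,0.06,-0.44,0,0,0,11,0,0.06,-0.44,0,0,0,11,0]'>/dev/null;python3 st.py
python3 -m creep '[0.012,-0.04,0,0,0,0.5,0,0.012,-0.08,0,0,0,1,0,0.012,-0.12,0,0,0,1.5,0,0.012,-0.164,0,0,0,2.1,0,0.012,-0.164,0,0,0,2.1,0,0.012,-0.164,0,0,0,2.1,0]'>/dev/null;python3 st.py;python3 tub.py 580 -227 1
```

```text
clock 29.9 pos [567.3 -66.8 128.6] yaw -17.6 gap 42.2 F [-0.   0.2  0.2]
clock 30.4 pos [ 578.9 -226.4  128.2] yaw -5.4 gap 42.7 F [ 0.7  0.6 -0.4]
1264 (579.2, -228.5, 144.0, 11.1, 84.0)
```

```bash
python3 -m creep '[0,-0.0015,-0.04,0,0,-0.1,0,0,-0.0015,-0.08,0,0,-0.1,0,0,-0.0015,-0.1,0,0,-0.1,0,0,-0.0015,-0.104,0,0,-0.1,0,0,-0.0015,-0.104,0,0,-0.1,0,0,-0.0015,-0.104,0,0,-0.1,-1,0,-0.0015,-0.104,0,0,-0.1,-1,0,-0.0015,-0.104,0,0,-0.1,-1,0,-0.0015,-0.104,0,0,-0.1,-1,0,-0.0015,-0.104,0,0,-0.1,-1,0,-0.0015,-0.104,0,0,-0.1,-1]'>/dev/null; python3 st.py
python3 -m creep '[0,0,0.04,0,0,0,-1,0,0,0.08,0,0,0,-1,0,0.03,0.1,0,0,-1,-1,-0.01,0.07,0.1,0,0,-2,-1,-0.02,0.11,0.1,0,0,-3,-1,-0.03,0.15,0.1,0,0,-4,-1,-0.04,0.19,0.1,0,0,-5,-1,-0.05,0.23,0.1,0,0,-6,-1,-0.06,0.27,0.1,0,0,-7,-1,-0.06,0.31,0.1,0,0,-8,-1,-0.06,0.34,0.1,0,0,-9,-1,-0.06,0.34,0.1,0,0,-9,-1]'>/dev/null;python3 st.py
```

```text
clock 31.4 pos [ 579.8 -226.3   26.1] yaw -5.8 gap 7.8 F [0.  3.2 6.4]
clock 32.4 pos [518.1 118.4 124.9] yaw -59.9 gap 7.7 F [-0.  -0.2 -0.5]
```

```bash
python3 -m creep '[0,0.04,-0.01,0,0,-0.5,-1,0,0.08,-0.02,0,0,-1,-1,0,0.12,-0.02,0,0,-1.5,-1,-0.008,0.16,-0.02,0,0,-2,-1,-0.008,0.2,-0.02,0,0,-3,-1,-0.008,0.24,-0.02,0,0,-4,-1,-0.008,0.286,-0.02,0,0,-4,-1,-0.008,0.286,-0.02,0,0,-4,-1,-0.008,0.286,-0.02,0,0,-4,-1,-0.008,0.286,-0.02,0,0,-4,-1]'>/dev/null;python3 st.py
```

```text
clock 33.2 pos [510.7 398.9 104.1] yaw -83.7 gap 7.6 F [-0.3 -1.6 -0.8]
```

```bash
python3 -m creep '[0,0.0045,0,0,0,0,-1,0,0.0045,0,0,0,0,-1,0,0.0045,-0.03,0,0,0,-1,0,0.0045,-0.06,0,0,0,-1,0,0.0045,-0.076,0,0,0,-1,0,0.0045,-0.076,0,0,0,-1,0,0.0045,-0.076,0,0,0,-1]'>/dev/null;python3 st.py
python3 -m creep '[0,0,0,0,0,0,-0.42,0,0,0,0,0,0,-0.42,0,0,0,0,0,0,-0.42,0,0,0.04,0,0,0,-0.4,0,0,0.08,0,0,0,-0.4,0,-0.04,0.1,0,0,0,-0.4,0,-0.06,0.1,0,0,0,-0.4,0,-0.06,0.1,0,0,0,-0.4]'>/dev/null;python3 st.py;python3 snap.py w8
```

```text
clock 33.8 pos [510.6 402.7  27.8] yaw -83.8 gap 7.5 F [0.2 0.6 0.6]
clock 34.5 pos [512.6 341.8 132. ] yaw -83.9 gap 25.7 F [-0.3  0.6 -0.9]
34.5 [512.6 341.8 132. ] [-3.137 -0.168 -0.007]
```

View pics/w8.png

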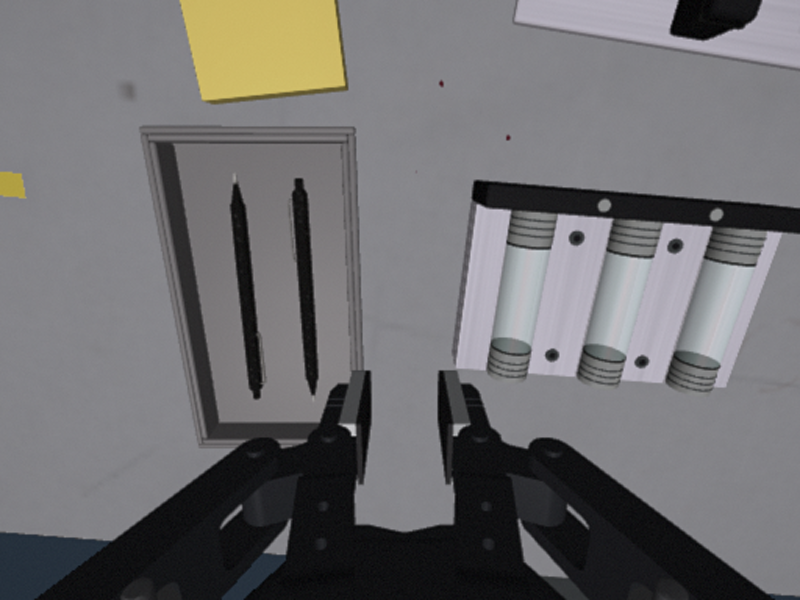

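```bash
cat > spn.py <<'E'
import sys,subprocess
from seg import *
subprocess.run(["python3","snap.py",sys.argv[3]],stdout=subprocess.DEVNULL)
x,y=map(float,sys.argv[1:3]);p,d,m=load(sys.argv[3]);h=cv2.cvtColor(p,cv2.COLOR_RGB2HSV)
k=cv2.inRange(h,(0,0,110),(180,70,255))
n,L,st,ce=cv2.connectedComponentsWithStats(k)
for i in range(1,n):
    if not 200<st[i,4]<20000:continue
    P=ray(m,np.argwhere(L==i)[:,::-1],7)[:,:2];f=fit(P)
    if np.hypot(f[0]-x,f[1]-y)<60:
        a=np.radians(f[4]);u=np.array([np.cos(a),np.sin(a)]);v=np.array([-u[1],u[0]]);q=(P-f[:2])
        M=q[abs(q@u)<8]@v;print(st[i,4],f,"mid strip across",M.min().round(1),M.max().round(1),[ (q[abs(q@u-t)<4]@v).mean().round(1) for t in(-55,-40,-20,0,20,40,55)])
E
python3 -m creep '[0,-0.04,0,0,0,1,0,0,-0.08,0,0,0,2,0,0,-0.12,0,0,0,3,0,0.01,-0.16,0,0,0,4,0,0.02,-0.2,0,0,0,5,0,0.03,-0.24,0,0,0,6,0,0.04,-0.28,0,0,0,7,0,0.05,-0.32,0,0,0,8,0,0.06,-0.36,0,0,0,9,0,0.075,-0.4,0,0,0,10,0,0.075,-0.402,0,0,0,11,0,0.075,-0.402,0,0,0,11,0]'>/dev/null
python3 -m creep '[0,0,0,0,0,1,0,0,0,0,0,0,1.8,0,0,0,0,0,0,1.8,0,0,0,0,0,0,1.8,0,0,0,0,0,0,1.8,0,0,0,0,0,0,1.8,0]'>/dev/null;python3 st.py;python3 spn.py 587 -61 s1
```

```text
clock 36.0 pos [585.7 -56.9 128.6] yaw -7.1 gap 42.9 F [ 0.2 -0.5 -0.2]
1849 (588.3, -59.9, 134.5, 27.7, 82.0) mid strip across -3.4 5.2 [np.float64(0.2), np.float64(0.2), np.float64(0.6), np.float64(0.8), np.float64(0.8), np.float64(1.1), np.float64(1.4)]
```

```bash
python3 -m creep '[0.002,-0.003,-0.04,0,0,-0.1,0,0.002,-0.003,-0.08,0,0,-0.1,0,0.002,-0.003,-0.1,0,0,-0.1,0,0.002,-0.003,-0.105,0,0,-0.1,0,0.002,-0.003,-0.105,0,0,-0.1,0,0.002,-0.003,-0.105,0,0,-0.1,-1,0.002,-0.003,-0.105,0,0,-0.1,-1,0.002,-0.003,-0.105,0,0,-0.1,-1,0.002,-0.003,-0.105,0,0,-0.1,-1,0.002,-0.003,-0.105,0,0,-0.1,-1]' 40 >/dev/null; python3 st.py
python3 -m creep '[0,0,0.03,0,0,0,-1,0,0,0.06,0,0,0,-1,0,0,0.106,0,0,0,-1,0,0,0.106,0,0,0,-1,0,0,0.106,0,0,0,-1]'>/dev/null;python3 st.py;python3 snap.py w9
```

```text
clock 36.9 pos [588.6 -60.9  24.6] yaw -7.6 gap 19.1 F [0.2 0.2 3.5]
clock 37.4 pos [590.6 -61.5 134. ] yaw -7.6 gap 18.6 F [-0.3 -0.5 -0.3]
37.35 [590.6 -61.5 134. ] [2.358 2.066 0.007]
```

View pics/w9.png

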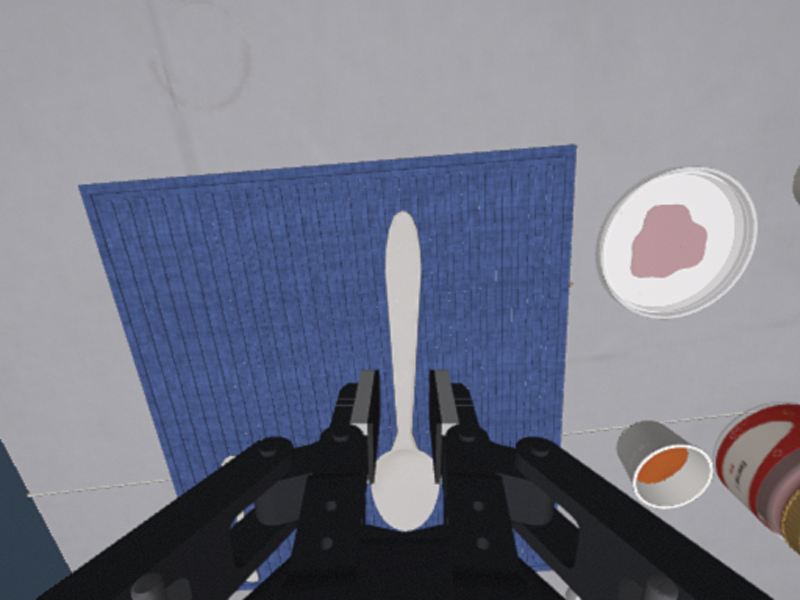

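```bash
python3 -m creep '[-0.02,-0.03,0.02,0,0,-1,-1,-0.03,-0.06,0.03,0,0,-2,-1,-0.04,-0.09,0.03,0,0,-3,-1,-0.05,-0.12,0.03,0,0,-4,-1,-0.06,-0.15,0.03,0,0,-5,-1,-0.07,-0.18,0.03,0,0,-6,-1,-0.08,-0.21,0.03,0,0,-7,-1,-0.09,-0.24,0.03,0,0,-8,-1,-0.1,-0.27,0.03,0,0,-9,-1,-0.105,-0.3,0.03,0,0,-10,-1,-0.105,-0.33,0.03,0,0,-11,-1,-0.105,-0.345,0.03,0,0,-12,-1]'>/dev/null
python3 -m creep '[0,0,0,0,0,-0.6,-1,0,0,0,0,0,-0.6,-1,0,0,0,0,0,-0.6,-1]'>/dev/null;python3 st.py;python3 snap.py w10
python3 - <<'E'
from seg import *
m=camera_model("side");K=ray(m,np.array([(376,457),(478,423),(497,463),(403,496)])*.64,24);print(fit(K[:,:2]))
p,d,m=load("w10");C=cloud(m,d);X,Y,Z=C[...,0],C[...,1],C[...,2]
k=((d>0)&(Z>17)&(Z<29)&(X>370)&(X<620)&(Y<-350)&(Y>-510)).astype(np.uint8)
n,L,st,_=cv2.connectedComponentsWithStats(k)
for i in range(1,n):
    if st[i,4]>100:print(st[i,4],fit(C[L==i][:,:2]))
E
```

```text
clock 38.6 pos [ 481.7 -404.8  157.1] yaw -83.1 gap 18.6 F [-0.1  0.4 -0.3]
38.65 [ 481.7 -404.8  157.1] [-3.133 -0.19   0.004]
(488.2, -436.6, 209.0, 102.0, 0.8)
4007 (486.7, -425.5, 197.0, 111.4, 3.3)
```

View pics/w10.png

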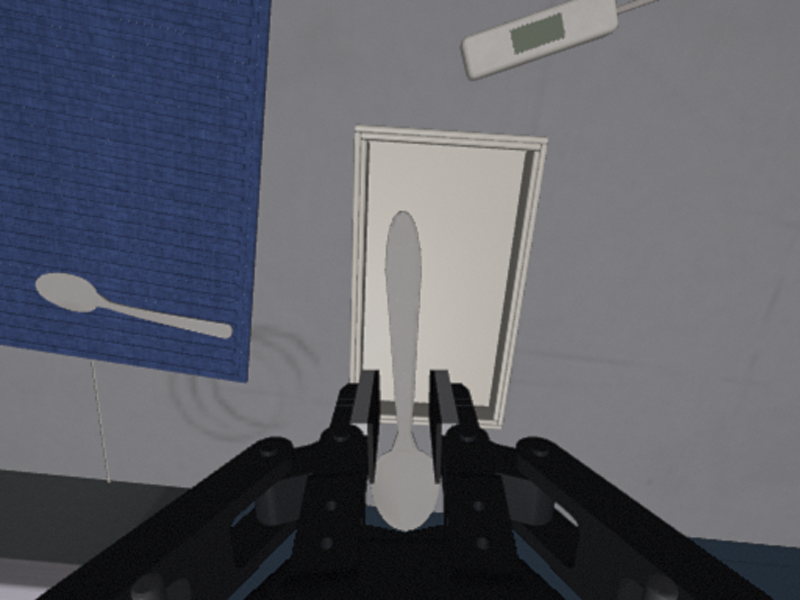

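```bash
python3 -m creep '[0.006,-0.037,0,0,0,-0.55,-1,0.006,-0.037,0,0,0,-0.55,-1,0.006,-0.037,0,0,0,-0.55,-1,0.006,-0.037,-0.04,0,0,-0.55,-1,0.006,-0.037,-0.07,0,0,-0.55,-1,0.006,-0.037,-0.07,0,0,-0.55,-1]'>/dev/null;python3 st.py
```

```text
clock 39.2 pos [ 485.6 -437.8   82.3] yaw -86.3 gap 19.1 F [-1.7  1.4 -1.2]
```

```bash
python3 -m creep '[0.001,-0.002,-0.03,0,0,0,-1,0.001,-0.002,-0.05,0,0,0,-1,0.001,-0.002,-0.05,0,0,0,-1,0.001,-0.002,-0.05,0,0,0,-1]'>/dev/null;python3 st.py
python3 -m creep '[0,0,0,0,0,0,-0.34,0,0,0,0,0,0,-0.34,0,0,0,0,0,0,-0.34,0,0,0.04,0,0,0,-0.34,0,0,0.08,0,0,0,-0.34,0,0.04,0.11,0,0,0,-0.3,0,0.06,0.11,0,0,0,-0.3,0,0.06,0.11,0,0,0,-0.3]'>/dev/null;python3 st.py; python3 spn.py 448 -221 s2
```

```text
clock 39.5 pos [ 489.6 -443.6   39.8] yaw -86.4 gap 19.0 F [ 0.  -0.4  0.3]
clock 40.2 pos [ 491.8 -382.4  154.4] yaw -86.3 gap 29.8 F [ 0.6  1.2 -0.6]
1285 (444.8, -220.5, 132.4, 26.6, 77.7) mid strip across -3.5 3.8 [np.float64(-5.5), np.float64(-3.7), np.float64(-1.4), np.float64(0.4), np.float64(0.7), np.float64(-0.2), np.float64(0.9)]
```

```bash
python3 -m creep '[0,0.03,0,0,0,1.1,0,-0.01,0.06,-0.01,0,0,2.2,0,-0.02,0.09,-0.02,0,0,3.3,0,-0.03,0.12,-0.025,0,0,4.4,0,-0.044,0.15,-0.025,0,0,5.5,0,-0.044,0.162,-0.025,0,0,6.6,0,-0.044,0.162,-0.025,0,0,7.7,0,-0.044,0.162,-0.025,0,0,8.8,0,-0.044,0.162,-0.025,0,0,9.9,0,-0.044,0.162,-0.025,0,0,11,0,-0.044,0.162,-0.025,0,0,12.1,0,-0.044,0.162,-0.025,0,0,12.7,0]'>/dev/null
python3 -m creep '[0,0,0,0,0,0,0,0,0,0,0,0,0,0,0,0,0,0,0,0,0]'>/dev/null;python3 st.py; python3 spn.py 448 -221 s3
```

```text
clock 41.5 pos [ 445.7 -223.2  124.6] yaw -10.4 gap 42.8 F [-0.2  0.7  0.7]
1867 (447.1, -220.8, 128.1, 26.2, 80.5) mid strip across -2.8 4.1 [np.float64(0.8), np.float64(0.4), np.float64(0.5), np.float64(0.2), np.float64(-0.1), np.float64(0.0), np.float64(-0.3)]
```

```bash
python3 -m creep '[0.001,0.002,-0.04,0,0,0.1,0,0.001,0.002,-0.08,0,0,0.1,0,0.001,0.002,-0.1005,0,0,0.1,0,0.001,0.002,-0.1005,0,0,0.1,0,0.001,0.002,-0.1005,0,0,0.1,0,0.001,0.002,-0.1005,0,0,0.1,-1,0.001,0.002,-0.1005,0,0,0.1,-1,0.001,0.002,-0.1005,0,0,0.1,-1,0.001,0.002,-0.1005,0,0,0.1,-1,0.001,0.002,-0.1005,0,0,0.1,-1]' 40 >/dev/null; python3 st.py
python3 -m creep '[0,0,0.03,0,0,0,-1,0,0,0.07,0,0,0,-1,0.01,0,0.1,0,0,-1,-1,0.02,-0.03,0.1,0,0,-2,-1,0.039,-0.06,0.1,0,0,-3,-1,0.039,-0.09,0.1,0,0,-4,-1,0.039,-0.12,0.1,0,0,-5,-1,0.039,-0.15,0.1,0,0,-6,-1,0.039,-0.18,0.1,0,0,-7,-1,0.039,-0.186,0.1,0,0,-8,-1,0.039,-0.186,0.1,0,0,-9,-1,0.039,-0.186,0.1,0,0,-10,-1]'>/dev/null
python3 -m creep '[0,0,0,0,0,-1,-1,0,0,0,0,0,-2,-1,0,0,0,0,0,-2.9,-1,0,0,0,0,0,-2.9,-1,0,0,0,0,0,-2.9,-1]'>/dev/null;python3 st.py
```

```text
clock 42.4 pos [ 447.  -220.9   24.5] yaw -9.7 gap 17.8 F [-0.4  0.6  2.7]
clock 43.8 pos [ 485.7 -406.7  123.9] yaw -86.9 gap 18.0 F [-0.7  0.1 -0.3]
```

```bash
python3 -m creep '[0,0,-0.04,0,0,0,-1,0,0,-0.07,0,0,0,-1,0,0,-0.086,0,0,0,-1,0,0,-0.086,0,0,0,-1,0,0,-0.086,0,0,0,-1]'>/dev/null;python3 st.py
python3 -m creep '[0,0,0,0,0,0,-0.36,0,0,0,0,0,0,-0.36,0,0,0,0,0,0,-0.36,0,0,0.04,0,0,0,-0.34,0,0,0.08,0,0,0,-0.34,-0.04,0.02,0.12,0,0,0,-0.3,-0.06,0.02,0.15,0,0,0,-0.3,-0.06,0.02,0.15,0,0,0,-0.3]'>/dev/null;python3 st.py; python3 snap.py w11
```

```text
clock 44.2 pos [ 485.1 -406.1   37.1] yaw -87.0 gap 17.8 F [ 0.  -0.1  0.6]
clock 44.9 pos [ 425.5 -388.2  195. ] yaw -87.0 gap 29.8 F [ 0.8 -0.6  1.4]
44.8833 [ 425.5 -388.2  195. ] [3.133 0.081 0.007]
```

View pics/w11.png

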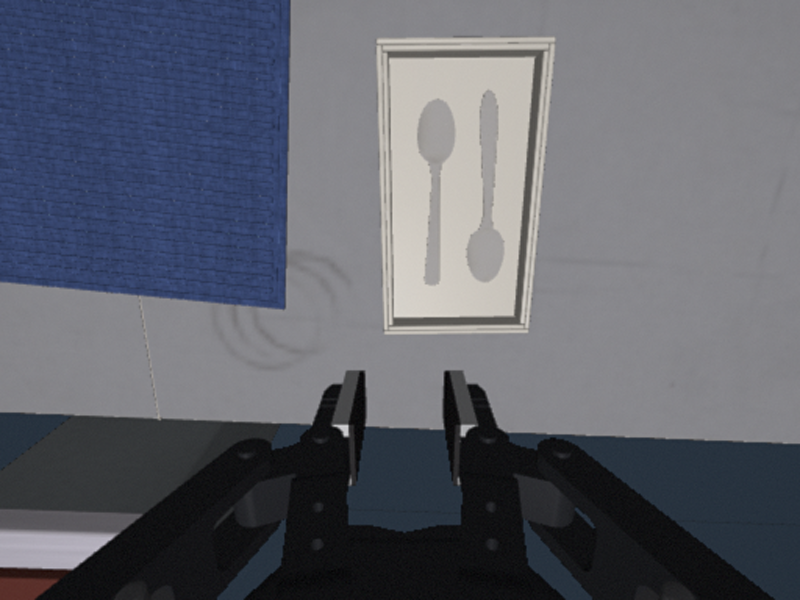

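```bash
python3 -m creep '[0.02,0.035,0,0,0,0,0.2,0.03,0.07,0,0,0,0,0.2,0.04,0.105,0,0,0,0,0.2,0.06,0.14,0,0,0,0,0.2,0.07,0.175,0,0,0,0,0.2,0.08,0.21,0,0,0,0,0.2,0.1,0.245,0,0,0,0,0.2,0.11,0.28,0,0,0,0,0.2,0.12,0.315,0,0,0,0,0.2,0.14,0.35,0,0,0,0,0.2,0.15,0.385,0,0,0,0,0.2,0.15,0.385,0,0,0,0,0.2]'>/dev/null
python3 -m creep '[0.015,0.035,0,0,0,-0.4,0.2,0.03,0.07,0,0,0,-0.8,0.2,0.04,0.105,0,0,0,-0.8,0.2,0.05,0.14,0,0,0,-0.8,0.2,0.06,0.175,0,0,0,-0.8,0.2,0.07,0.21,0,0,0,-0.8,0.2,0.07,0.21,0,0,0,-0.8,0.2,0.07,0.21,0,0,0,-0.8,0.2]'>/dev/null;python3 st.py;python3 snap.py w12
cat > se.py <<'E'
import sys
from seg import *
p,d,m=load(sys.argv[1]);C=cloud(m,d);X,Y,Z=C[...,0],C[...,1],C[...,2];x0,x1=map(float,sys.argv[2:4])
k=(d>0)&(X>x0)&(X<x1)&(Y>80)&(Y<350)&(Z>4)&(Z<44)
n,L,st,_=cv2.connectedComponentsWithStats(k.astype(np.uint8))
for i in range(1,n):
    if st[i,4]>800:
        P=C[L==i];print(st[i,4],"all",fit(P[:,:2]))
        F=P[(P[:,2]>31)&(P[:,2]<38.2)];print("top",fit(F[:,:2]))
        G=P[P[:,2]>37.8];print("block",len(G),fit(G[:,:2]),G[:,2].mean())
E
python3 se.py w12 620 790
```

```text
clock 46.6 pos [645.6 210.2 186.6] yaw -91.7 gap 51.2 F [-0.7 -0.3 -0. ]
46.6 [645.6 210.2 186.6] [ 3.141e+00 -4.600e-02 -2.000e-03]
1113 all (784.0, 197.8, 196.4, 3.4, 87.3)
top (784.0, 197.9, 196.2, 3.3, 87.4)
block 321 (783.9, 196.8, 194.5, 3.4, 87.3) 40.896101770669866
7230 all (693.0, 211.2, 179.7, 50.1, 88.1)
top (695.1, 211.4, 179.3, 45.7, 88.2)
block 356 (682.0, 211.4, 20.3, 18.6, 87.3) 39.148032646660354
```

View pics/w12.png

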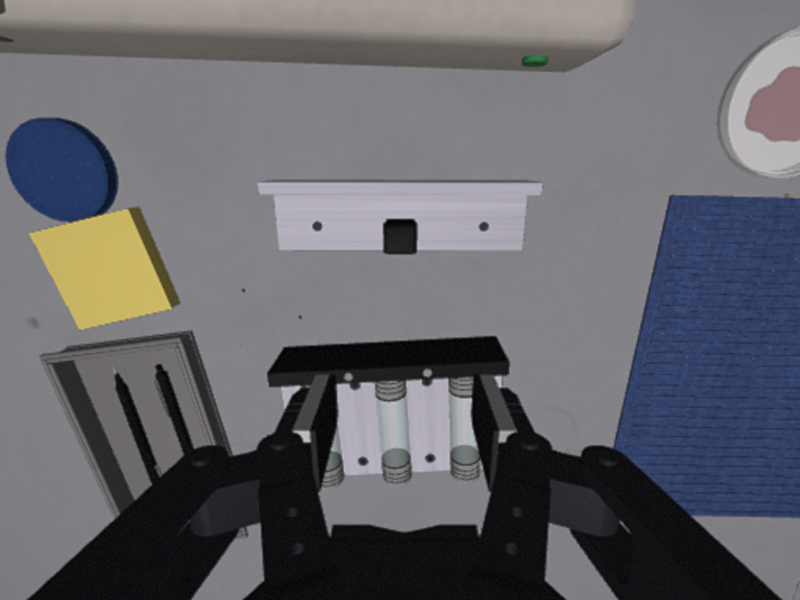

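```bash
python3 -m creep '[0.036,0.001,0,0,0,-0.03,0.1,0.036,0.001,-0.03,0,0,-0.03,0.1,0.036,0.001,-0.07,0,0,-0.03,0.1,0.036,0.001,-0.09,0,0,-0.03,0.1,0.036,0.001,-0.09,0,0,-0.03,0.1,0.036,0.001,-0.09,0,0,-0.03,0.1,0.036,0.001,-0.09,0,0,-0.03,0.1]'>/dev/null;python3 st.py
```

```text
clock 47.2 pos [683.  208.4 100.1] yaw -92.1 gap 47.0 F [0.3 0.5 0.9]
```

```bash
python3 -m creep '[-0.0008,0.002,-0.03,0,0,0,0.1,-0.0008,0.002,-0.06,0,0,0,0.1,-0.0008,0.002,-0.069,0,0,0,0.1,-0.0008,0.002,-0.069,0,0,0,0.1,-0.0008,0.002,-0.069,0,0,0,0.1]'>/dev/null;python3 st.py
python3 -m creep '[0,0,0,0,0,0,-1,0,0,0,0,0,0,-1,0,0,0,0,0,0,-1,0,0,0,0,0,0,-1,0,0,0,0,0,0,-1,0,0,0,0,0,0,-1]' 70 >/dev/null;python3 st.py
python3 -m creep '[0,0,0.03,0,0,0,-1,0,0,0.06,0,0,0,-1,0,0,0.1,0,0,0,-1,0,0,0.1,0,0,0,-1,0,0,0.1,0,0,0,-1]' >/dev/null;python3 st.py
```

```text
clock 47.6 pos [681.9 211.2  30.9] yaw -92.1 gap 47.1 F [0.4 0.2 0.3]
clock 48.1 pos [683.1 211.7  32.4] yaw -92.0 gap 20.8 F [-0.2 -0.2  6.3]
clock 48.6 pos [683.7 211.8 134.3] yaw -92.0 gap 21.0 F [-0.4  0.2 -2.4]
```

```bash
python3 -m creep '[-0.03,0,0,0,0,0,-1,-0.06,0,0,0,0,0,-1,-0.09,0.002,0,0,0,0.1,-1,-0.12,0.004,0,0,0,0.2,-1,-0.15,0.006,0,0,0,0.3,-1,-0.18,0.008,0,0,0,0.4,-1,-0.21,0.008,0,0,0,0.55,-1,-0.24,0.008,0,0,0,0.55,-1,-0.262,0.008,0,0,0,0.55,-1,-0.262,0.008,0,0,0,0.55,-1,-0.262,0.008,0,0,0,0.55,-1,-0.262,0.008,0,0,0,0.55,-1]' >/dev/null;python3 st.py
python3 snap.py w13
python3 - <<'E'
from seg import *
p,d,m=load("w13");C=cloud(m,d);X,Y,Z=C[...,0],C[...,1],C[...,2]
k=(d>0)&(Y>80)&(Y<350)&(Z>128)&(Z<145)&(X>440)&(X<470);print("fin top",k.sum(),fit(C[k][:,:2]))
k=(d>0)&(Y>80)&(Y<350)&(Z>98)&(Z<145)&(X>380)&(X<480);print("se",k.sum(),fit(C[k][:,:2]),np.percentile(C[k][:,2],[2,50,98]).round(1))
E
```

```text
clock 49.6 pos [419.2 219.2 128.7] yaw -88.7 gap 20.9 F [ 1.1 -0.2 -1.3]
49.5667 [419.2 219.2 128.7] [3.141 0.035 0.   ]
fin top 6170 (450.6, 219.9, 180.1, 9.0, 91.4)
se 24688 (429.6, 219.3, 180.2, 51.2, 91.6) [100.5 116.3 137. ]
```

View pics/w13.png

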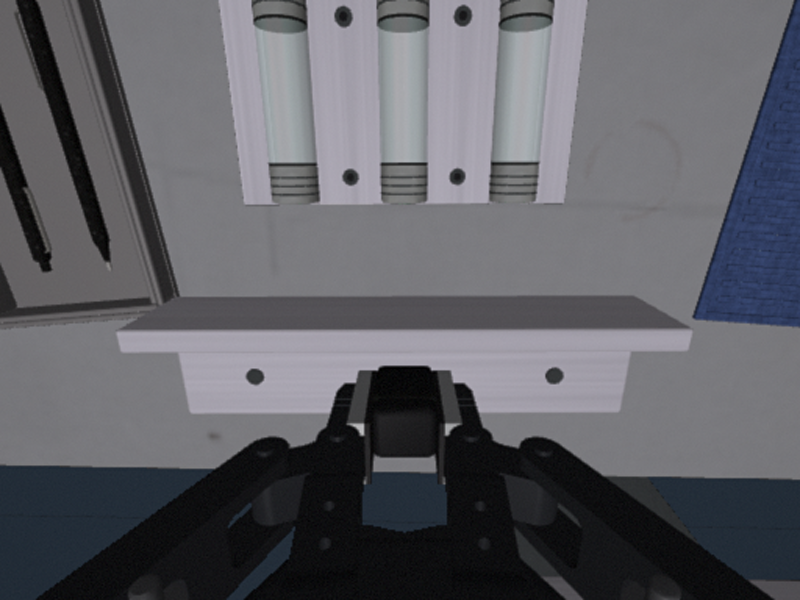

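```bash
python3 -m creep '[0,0,-0.04,0,0,0,-1,0,0,-0.07,0,0,0,-1,0,0,-0.09,0,0,0,-1,0,0,-0.097,0,0,0,-1,0,0,-0.097,0,0,0,-1,0.01,0.0003,-0.097,0,0,0,-1,0.02,0.0005,-0.097,0,0,0,-1,0.023,0.0006,-0.097,0,0,0,-1,0.023,0.0006,-0.097,0,0,0,-1]' >/dev/null;python3 st.py
python3 -m creep '[0,0,-0.001,0,0,0,-1,0.001,0,-0.001,0,0,0,-1,0.002,0,-0.001,0,0,0,-1,0.003,0,-0.001,0,0,0,-1,0.004,0,-0.001,0,0,0,-1,0.005,0,-0.001,0,0,0,-1,0.005,0,-0.001,0,0,0,-1]' >/dev/null;python3 st.py
```

```text
clock 50.4 pos [443.9 219.9  32.5] yaw -88.8 gap 20.9 F [-0.9 -0.3 -2.5]
clock 51.0 pos [446.5 219.9  31.8] yaw -88.7 gap 21.2 F [-4.2 -0.5  8.1]
```

```bash
python3 -m creep '[0.001,0,-0.0005,0,0,0,-1,0.002,0,-0.0005,0,0,0,-1,0.002,0,-0.0005,0,0,0,-1]' >/dev/null;python3 st.py
python3 -m creep '[0,0,0,0,0,0,0,0,0,0,0,0,0,0,0,0,0,0,0,0,0,0,0,0,0,0,0,0,0,0,0.03,0,0,0,0,0,0,0.06,0,0,0,0,0,0,0.1,0,0,0,0,0,0,0.14,0,0,0,0,-0.03,0,0.17,0,0,0,0,-0.03,0,0.17,0,0,0,0,-0.03,0,0.17,0,0,0,0]' >/dev/null;python3 st.py;python3 snap.py w14
python3 - <<'E'
from seg import *
p,d,m=load("w14");C=cloud(m,d);X,Y,Z=C[...,0],C[...,1],C[...,2]
k=(d>0)&(Y>100)&(Y<330)&(Z>32)&(Z<38.5)&(X>465)&(X<481.5);print("fin top",k.sum(),fit(C[k][:,:2]))
k=(d>0)&(Y>100)&(Y<330)&(Z>3)&(Z<42)&(X>400)&(X<481.5);print("se",k.sum(),fit(C[k][:,:2]))
k=(d>0)&(Y>100)&(Y<330)&(Z>43)&(Z<50)&(X>560)&(X<620);print("stop",fit(C[k][:,:2]))
for x,y in((531.4,278),(532.8,222),(534.2,166)):
    K=C[(d>0)&(Z>37)&(Z<44)&(abs(Y-y)<14)&(abs(X-x)<50)];print(fit(K[:,:2]))
E
```

```text
clock 51.2 pos [446.5 219.9  31.8] yaw -88.7 gap 20.7 F [-15.2  -1.6  21.8]
clock 52.1 pos [419.8 220.4 203.1] yaw -88.7 gap 42.4 F [ 0.2 -0.2 -0.5]
52.1167 [419.8 220.4 203.1] [-3.14  -0.035 -0.009]
fin top 1246 (477.6, 220.0, 179.2, 7.5, 91.2)
se 6167 (456.9, 219.7, 180.2, 50.1, 90.7)
stop (586.9, 223.0, 171.6, 11.0, 91.3)
(532.3, 276.6, 97.9, 26.7, 1.2)
(533.5, 221.4, 98.1, 26.7, 0.7)
(534.8, 166.6, 98.6, 27.3, -0.3)
```

View pics/w14.png

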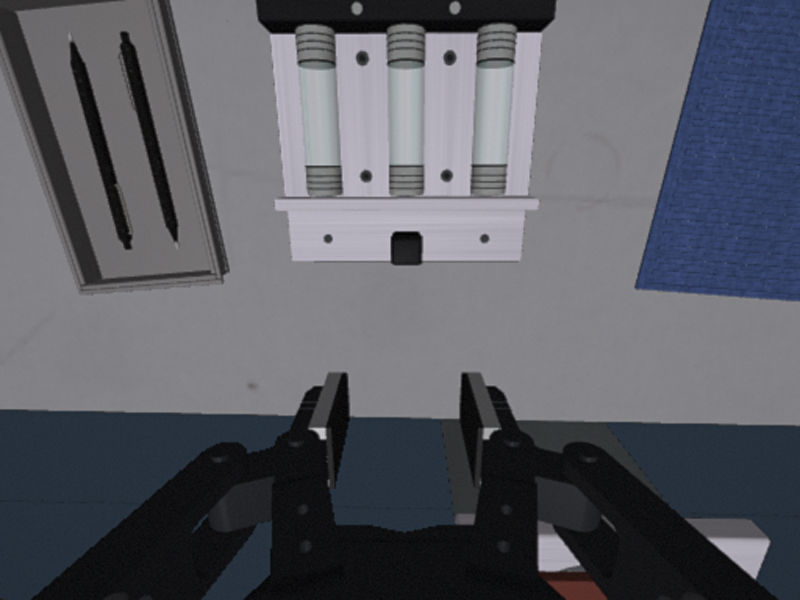

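```bash
python3 -c "
from rig import sign_off
print(sign_off())"
```

```text
the job is handed in; nothing more can be done
None
```

I handed the job in after about 52 s of robot time; no verdict came back. The last pictures show all three tubes home against the back stop, the straightedge flush and centred on the magazine's front face, both spoons in the white tray and both pens in the grey tray.

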